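# Clamp the upper flanged end onto the test stand

## Task

Set the loose flanged pipe end, neck up, on the stand's lower flange and slide it home into the fixed rear half of the clamp ring. Then swing the hinged front half of the ring shut around both flanges and press it until the spring catch snaps behind its nose. Do not force it: the catch gives way at about 10 N and must never be pressed with more than 20 N. Leave the gear and the bearing ring where they lie.

Things in the scene. Friction and masses are not known exactly. Their poses are not given: they have to be found in the camera images.
- upper_mid (a point): Centre, half-way up, of the loose upper end: grey aluminium pipe stub standing on its flange; flange 64 mm across, 8 mm thick, above it a plain neck 34 mm across, 62 mm high in all, 0.26 to 0.42 kg. The point lies on its axis 31 mm above its underside; z points up the neck. It starts on the bare bench left of the stand, the gear beside it; which is nearer the stand varies.
- seat (a point): Centre of the upward face of the fixed lower flange (64 mm across), 70 mm above the stand's underside; the underside of the upper end belongs here, so upper_mid ends 31 mm above it. Axes are the stand's: x from the open front to the fixed rear half ring, y to the hinge, z up. A 64 mm flange cannot come straight down here past the ring's lip: set it down 20 to 26 mm in front (-x) and slide it home.
- flange_stand: Stand fixed on the 2.5 mm bench mat, black base plate 160 x 220 mm; origin on its underside below the seat, axes as the seat's. It carries the rear half of the grooved ring (78 degrees either side of +x round the seat): inner wall 33 mm from the axis, outer 42 mm; upper lip reaches in to 26 mm from the axis, underside 10 mm and top 14 mm above the seat, so a flange slides under it with 2 mm to spare.
- hinge (a point): Point on the vertical hinge axis of the front half, on the stand 50 mm to +y of the seat, level with it; axes as the stand's. A pin head stands up to 25 mm above it.
- clamp_jaw (a joint): Angle of the hinged front half ring, same section as the rear half: about 0 when shut, growing as it opens (clockwise from above), starts at 1.2 to 1.6 and stays where it is left (light friction, under 1 N at the pin). Shut and latched it reads between -0.05 and 0.05, differently each time.
- jaw_pin (a point): Middle of the upright steel handle pin on the free end of the front half: 14 mm across, from 22 mm below to 22 mm above this point, 0.108 m from the hinge axis; shut, it lies 10 mm to -x and 58 mm to -y of the seat and 30 mm above it. The tongue's nose runs on 18 mm beyond the pin, lower down. Round it only the hinge head and the upper end stand over 15 mm above the seat.
- catch_pawl (a joint): Angle of the spring pawl of the catch (at the -y side of the stand, top 10 mm above the seat's level): 0 at rest. Over its last 15 mm of travel the closing jaw's nose pushes it aside, to about 0.17; then it snaps back to 0 behind the nose, and about 1 mm further the jaw bears on a rubber stop. This takes 6 to 13 N at the pin.
- catch_block: Fixed black bracket of the catch, origin and axes as the stand's. Pawl and rubber stop sit on its carriage, which is set up to 4.5 mm nearer or farther along x each time: where the catch snaps must be felt.
- gear: Loose bystander: steel spur gear 60 mm across, 14 mm thick; origin under its centre. Leave it.
- bearing_ring: Loose bystander: steel ring 52 mm across, 15 mm high; origin under its centre. Leave it.
Not all that is in view belongs to the job. Of the things that look like the part that bears upper_mid, take the one that is farthest to the robot's left at the start.

How it is judged:
On the way:
1. the upper end stands on the lower flange, home in the rear half, the front half still open (horizontal distance between upper_mid and seat below 0.006 m and z of upper_mid in the frame of seat between 0.029 and 0.033 m and angle between upper_mid's own z axis and vertical below 0.05 rad and value of joint clamp_jaw above 0.6 rad), for 0.2 s.
At the end, for the whole second after the job is handed in: the upper end stands upright on the lower flange within 4 mm of its axis and at rest, the front half is shut (joint under 0.05) and the pawl has snapped back behind its nose (under 0.03) (horizontal distance between upper_mid and seat below 0.004 m and z of upper_mid in the frame of seat between 0.029 and 0.033 m and angle between upper_mid's own z axis and vertical below 0.05 rad and value of joint clamp_jaw below 0.05 rad and value of joint catch_pawl below 0.03 rad and linear speed of upper_end below 0.02 m/s); the robot touches nothing.
It fails at once if the jaw is pressed on the catch with more than 20 N (contact force between clamp_jaw and catch_block above 20 N).
It fails at once if the jaw is pressed on the upper end with more than 40 N (contact force between clamp_jaw and upper_end above 40 N).
It fails at once if the gear or the bearing ring is shifted by more than 30 mm (distance of any of gear, bearing_ring from where it was at the start of the episode above 0.03 m).
It also fails if it takes over 72 s, if anything falls off the work surface, if the arm or the gripper's body presses on something with over 40 N, if the wrist force passes 120 N, or if a joint passes its speed limit or range.

## Robot

A 6-joint arm with a two-finger parallel gripper is mounted at the origin on a cart in front of the work surface, level with it; the furniture and walls round the work are solid. World frame = base frame: x ahead of the robot, y to its left, z up, the work surface at z = 0. Lengths are in m, angles in rad, forces in N, time in s.
With the tool pointing down it reaches from about 0.3 to 0.85 m from the base axis. Payload 4.2 kg.
Tool frame: the origin (TCP) lies midway between the tips of the shut fingers; the grasp point (between the pads) lies 19 mm behind it (grasp_offset is the distance from the TCP to the grasp point, in m); z points along the fingers, y is the direction in which the jaws open and shut (so a half turn about z gives the same grasp; the last joint's range is limited). The gripper opens to 91 mm and grips with 3 to 60 N. Pads are 32 mm wide; open, the fingers measure 118 mm over their backs; the gripper's body (76 mm by 178 mm) begins 60 mm behind the grasp point.
Start: joints at [1.305, 0.32, 1.565, -0, 1.257, -0.02], TCP at [0.14, 0.558, 0.214] pointing down, gripper open.
Joint ranges: [-3.11, 3.11], [-0.84, 2.01], [0.21, 2.61], [-1.34, 4.49], [0.05, 2.63], [-2.56, 2.56]. Speed limits (rad/s): [2.57, 2.57, 3.14, 3.14, 3.14, 3.14].

## Interface

Orientations are given as a rotation vector (axis times angle).
In Python, from station import get_obs, snapshot, camera_model, sign_off, masks_of, landmark_of, grasp_offset gives the robot as it stands.
- The arm moves only by the tool drive_tool, never from a script. Its argument "plan" is a list of rows, each an object with "linear": the shift along the world's x, y, z in mm, a list of three; "yaw": the turn about the world's z in degrees; "gripper": the closure in counts, from 0 (fully open) to 255 (shut). A call has exactly 10 rows; each row shifts and turns the commanded pose from where the row before left it; what a row does not reach is not made up. A row lasts 1/10 s, in which the tool goes at most 50 mm and 8.59 degrees, less where a joint would pass 70% of its speed; a pose out of reach is approached as far as the arm can. A call with a gripper value outside its range is refused whole. The fingers move at their own pace and stop on an object; "grip_force" is the grip in N (left out, the last holds). Time passes only in rows, so rows that do not move let the fingers close, or fill a call up. It gives the time, the measured TCP pose, the force and the opening at its end, in the units of the state.
- get_obs(): the state, without advancing time (a new reading comes with each control period).
- snapshot(name): name is "scene" or "top" or "wrist"; returns (picture, depth): 480x640x3 uint8, red, green, blue; 480x640 float32, m along the optical axis (not along the pixel's ray), 0 where there is no reading.
- camera_model(name): a dict with "mtx" (3x3 intrinsics, pixels), "world_from_camera" (4x4, takes a point from camera to world coordinates); the wrist camera has in their place "T_tool_cam" (4x4, takes a point from camera to tool coordinates, whose origin is the TCP and whose axes are the flange's). Camera axes: x right, y down, z forward; pixel columns grow to the right and rows downward; lengths in m; the calibration is good to about 2 mm. A picture is of the moment at which its call begins: read the wrist's pose just before it. camera_model takes no time and is no camera call.
- sign_off(): hands the job in, once; it reports no verdict.
Trained networks look in the newest picture that a camera, given by its name, has taken for a name from the list of things; names that differ only in an ending like _2 or _b are one class to them, and where a whole thing is asked for, a point or a joint stands for the part that bears it (a point fixed in the world has none). Each returns a list of dicts, best first, with "score" (0 to 1); they miss things now and then, are a little off and sometimes report something else, mostly with a low value. They report only what shows in the picture. A call takes as long as a camera call. They do not tell look-alikes from the thing itself.
- masks_of(camera, label): "region" (480x640 bool, what is visible of it).
- landmark_of(camera, label): "centre" ([x, y, z] in m, in world coordinates, good to about 4 mm: a listed point, or the origin of a listed thing).
The state is a dict: "t": time; "joint_pos": joint angles; "dq": joint speeds; "joint_efforts": joint torques, N m; "position": TCP position; "tool_rot": TCP orientation; "contact_force": force on the tool from outside, world axes, zero at the start; "torque": the same for the moment, N m; "width": finger opening in m.
Only numpy, scipy, OpenCV 4.12 (cv2) and the standard library are available. Lean on these libraries where they do the work, as an engineer would, in place of code of your own. Each camera call takes 0.05 s, during which the arm holds its last target.

## Working session

There is one attempt and no reset: what is moved stays moved. The work goes in short steps, Python scripts to look and compute and a tool call to move; the robot and the scene stay as the last step left them, time stands still between calls to the robot, and variables do not carry over. Pictures are saved under pics/ and viewed, and the job is handed in when it is done.

Besides the shell and the picture viewer there is one more tool, called after ">>>" as a command line: name --argument value ..., lists and objects as JSON in quotes. drive_tool: Moves the arm, as the interface text tells. Its arguments: {"type":"object","properties":{"plan":{"type":"array","items":{"type":"object","properties":{"linear":{"type":"array","items":{"type":"number"}},"yaw":{"type":"number"},"gripper":{"type":"number"}}}},"grip_force":{"type":"number"}},"required":["plan"]}

```bash
ls; mkdir -p pics; cat > h.py <<'E'
import numpy as np, cv2
from station import *
np.set_printoptions(precision=4,suppress=True)
def snap(n,f=None):
    p,d=snapshot(n)
    if f: cv2.imwrite('pics/'+f,p[:,:,::-1])
    return p,d
E
python3 - <<'E'
from h import *
for n in('scene','top'):
    p,d=snap(n,n+'0.png'); np.save(n+'0.npy',d)
    for l in ('upper_mid','seat','flange_stand','hinge','jaw_pin','gear','bearing_ring'):
        print(n,l,[(np.array(r['centre']),round(r['score'],2)) for r in landmark_of(n,l)])
print(get_obs(),grasp_offset)
E
```

```text
pics
scene upper_mid [(array([0.5176, 0.146 , 0.0313]), 0.89), (array([0.439 , 0.0554, 0.0316]), 0.74), (array([0.5867, 0.039 , 0.0292]), 0.57)]
scene seat [(array([ 0.6025, -0.1728,  0.0707]), 0.78)]
scene flange_stand [(array([ 0.605 , -0.1733,  0.0023]), 0.95)]
scene hinge [(array([ 0.6225, -0.1252,  0.0732]), 0.86)]
scene jaw_pin [(array([ 0.5128, -0.1258,  0.1043]), 0.8)]
scene gear [(array([0.5052, 0.3195, 0.0011]), 0.64)]
scene bearing_ring [(array([ 0.3862, -0.0628,  0.0052]), 0.8)]
top upper_mid [(array([0.4355, 0.0488, 0.0308]), 0.83), (array([0.5216, 0.1463, 0.0328]), 0.81), (array([0.5848, 0.0419, 0.0322]), 0.74)]
top seat [(array([ 0.6052, -0.173 ,  0.0725]), 0.88)]
top flange_stand [(array([ 0.6044, -0.1745, -0.0011]), 0.66)]
top hinge [(array([ 0.6199, -0.1221,  0.0782]), 0.81)]
top jaw_pin [(array([ 0.5101, -0.1254,  0.1   ]), 0.6)]
top gear [(array([0.4989, 0.3182, 0.0032]), 0.98)]
top bearing_ring [(array([ 0.3822, -0.0627,  0.0014]), 0.62)]
{'t': 0.8, 'joint_pos': array([ 1.305 ,  0.3196,  1.5645, -0.    ,  1.2574, -0.02  ]), 'dq': array([ 0.001 , -0.0002, -0.0004, -0.0009,  0.0003, -0.0006]), 'joint_efforts': array([ -0.0016, -41.2308, -23.2215,   0.0729,   0.0378,  -0.    ]), 'position': array([0.1399, 0.5577, 0.214 ]), 'tool_rot': array([0.3851, 3.1179, 0.0002]), 'contact_force': array([-0.0273, -0.3606, -0.0615]), 'torque': array([ 0.0398,  0.0218, -0.0045]), 'width': 0.09119582775109164} 0.0188
```

View pics/scene0.png

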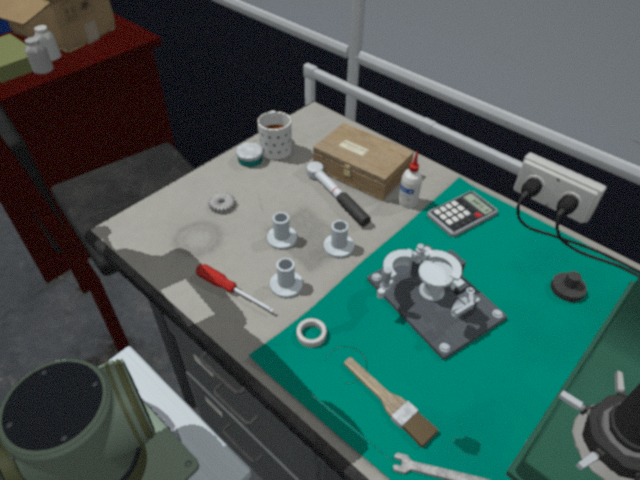

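View pics/top0.png

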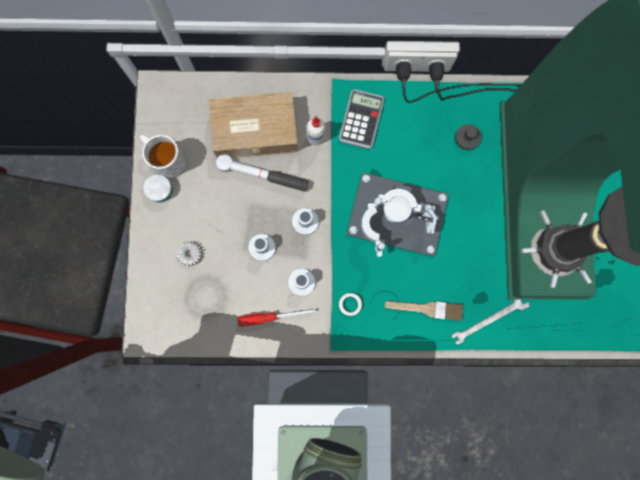

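```bash
python3 - <<'E'
from h import *
for n,(a,b,c,d) in (('scene',(180,340,240,520)),('top',(160,310,220,460))):
    p=cv2.imread(f'pics/{n}0.png')[a:b,c:d]
    cv2.imwrite(f'pics/{n}0c.png',cv2.resize(p,None,fx=2.8,fy=2.8,interpolation=cv2.INTER_CUBIC))
    m=camera_model(n); print(n,m['mtx'],m['world_from_camera'])
m=camera_model('wrist');print(m)
n='top'
d=np.load('top0.npy');m=camera_model(n)
v,u=np.mgrid[:480,:640]
P=np.stack([(u-m['mtx'][0,2])/m['mtx'][0,0]*d,(v-m['mtx'][1,2])/m['mtx'][1,1]*d,d],-1)
W=P@m['world_from_camera'][:3,:3].T+m['world_from_camera'][:3,3]
for (r,c) in((246,262),(222,305),(281,302),(205,400),(178,366),(190,444),(250,431),(231,352)):
    print((c,r),W[r,c])
# local heights
print((W[195:265:4,345:450:5,2]*1000).astype(int))
E
```

```text
scene [[523.31     0.     317.6983]
 [  0.     523.31   241.6959]
 [  0.       0.       1.    ]] [[ 0.675  -0.5269  0.5165 -0.0081]
 [-0.7378 -0.492   0.4622 -0.4275]
 [ 0.0106 -0.6931 -0.7208  0.7996]
 [ 0.      0.      0.      1.    ]]
top [[556.5939   0.     319.1212]
 [  0.     556.5939 244.3299]
 [  0.       0.       1.    ]] [[ 0.0053 -0.9902  0.1393  0.3384]
 [-0.9998 -0.0079 -0.0177  0.0312]
 [ 0.0187 -0.1391 -0.9901  1.3409]
 [ 0.      0.      0.      1.    ]]
{'mtx': array([[337.6751,   0.    , 324.1674],
       [  0.    , 337.6751, 234.4907],
       [  0.    ,   0.    ,   1.    ]]), 'T_tool_cam': array([[-0.0002, -0.9634, -0.2681,  0.0749],
       [ 1.    , -0.0002, -0.    ,  0.0004],
       [-0.    , -0.2681,  0.9634, -0.1705],
       [ 0.    ,  0.    ,  0.    ,  1.    ]])}
(262, 246) [0.5132 0.1404 0.0632]
(305, 222) [0.5705 0.0415 0.0632]
(302, 281) [0.4328 0.0472 0.0638]
(400, 205) [ 0.61   -0.1789  0.0768]
(366, 178) [ 0.6887 -0.1061  0.0201]
(444, 190) [ 0.6656 -0.3017 -0.0005]
(431, 250) [ 0.5126 -0.2613  0.0206]
(352, 231) [ 0.5574 -0.0715  0.0192]
[[  2   1   1  1
[... 886 characters left out ...]
2  12  62  84  89  17  12  12  15  13  11  14  14  13  12  18
   12   1   4]
 [  4   3   0   0   9  67  86  12  17  16  12  19  13  16  18  13  15  12
   19   0   0]
 [ -1   2   4   4   5   3   6 123  12  16  19  16  21  16  16  13  13  15
   17   3  -1]
 [  4   0   1   3   5   2   2 122   6   2   5  15  16  12  15  17  15  17
   21   3   5]
 [  2   1   1   0   2   2   9  88   0   2   1   2   5   3  12  12  21  24
   17   3   1]
 [  3   1  -2   3   1   1   0  80   3   1   3   6   1   0   2   1   1  16
   16   7   0]
 [  4   2   4   2   3   1   2   3   9   2   4   2   4   1   4   0   5   5
    0   5   3]
 [  2   4   4   3   7   2   6   4   5   3   6   1   3   5   5  -2   3   0
    3   3   2]]
```

View pics/scene0c.png

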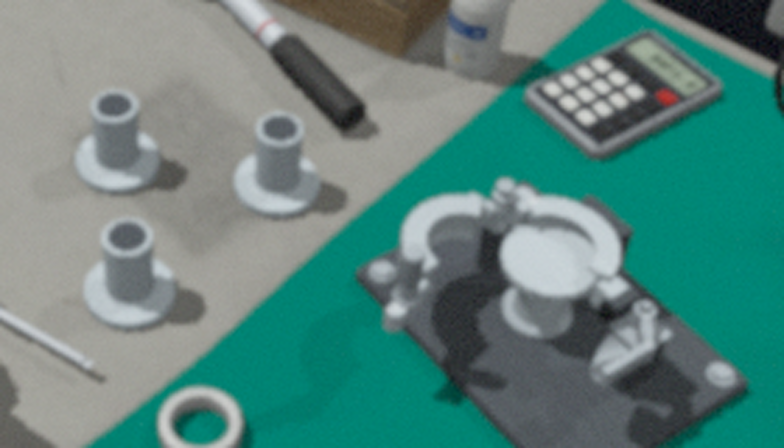

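View pics/top0c.png

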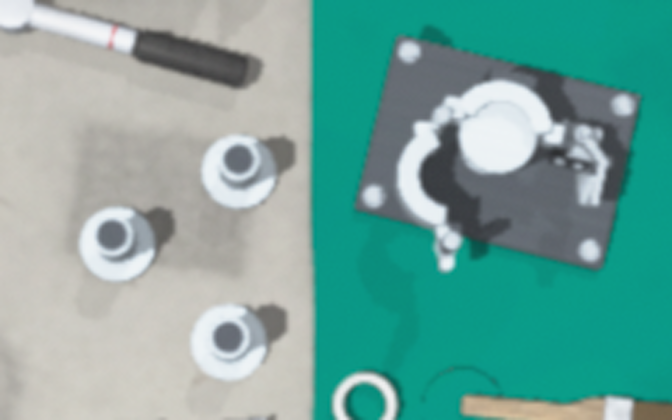

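Candidates for the pipe end, as top-view pixels: (262,246), (305,222) and (302,281). In world y they lie at 0.144, 0.041 and 0.048. The leftmost is (262,246), and the crops show it is a flanged stub, so I take that one.

>>> drive_tool --plan '[{"linear": [34, -40, 0]}, {"linear": [34, -40, 0]}, {"linear": [34, -40, 0]}, {"linear": [34, -40, 0]}, {"linear": [34, -40, 0]}, {"linear": [34, -40, 0]}, {"linear": [34, -40, 0]}, {"linear": [34, -40, 0]}, {"linear": [34, -40, 0]}, {"linear": [34, -40, 0]}]' --grip_force 30

```text
validation failed for argument at $.pl...
```

```bash
cat >> h.py <<'E'
from scipy.spatial.transform import Rotation as Ro
def wpose():
    o=get_obs();T=np.eye(4);T[:3,:3]=Ro.from_rotvec(o['tool_rot']).as_matrix();T[:3,3]=o['position'];return T
def cloud(n,d,T=None):
    m=camera_model(n);K=m['mtx'];E=T@m['T_tool_cam'] if n=='wrist' else m['world_from_camera']
    v,u=np.mgrid[:480,:640]
    P=np.stack([(u-K[0,2])/K[0,0]*d,(v-K[1,2])/K[1,1]*d,d],-1)
    W=P@E[:3,:3].T+E[:3,3]; W[d==0]=np.nan
    return W
def circ(x,y):
    A=np.c_[2*x,2*y,np.ones_like(x)];s=np.linalg.lstsq(A,x*x+y*y,rcond=None)[0]
    return s[0],s[1],np.sqrt(s[2]+s[0]**2+s[1]**2)
E
python3 - <<'E'
from h import *
T=wpose();print(T)
p,d=snap('wrist','w1.png');np.savez('w1.npz',T=T,d=d)
print([(r['centre'],r['score']) for r in landmark_of('wrist','upper_mid')])
W=cloud('wrist',d,T)
s=(abs(W[...,0]-.517)<.06)&(abs(W[...,1]-.144)<.06)
for lo,hi in((.004,.012),(.02,.05),(.057,.068)):
    q=W[s&(W[...,2]>lo)&(W[...,2]<hi)];print(lo,len(q),q.mean(0),q.min(0),q.max(0),(q.min(0)+q.max(0))/2)
E
```

```text
[[-0.9699  0.2433  0.      0.1399]
 [ 0.2433  0.9699  0.0001  0.5577]
 [-0.      0.0001 -1.      0.214 ]
 [ 0.      0.      0.      1.    ]]
[]<stdin>:8: RuntimeWarning: Mean of empty slice.
  ret = um.true_divide(
Traceback (most recent call last):
ValueError: zero-size array to reduction operation minimum which has no identity
```

Probably every row needs all its fields.

>>> drive_tool --plan '[{"linear": [34, -40, 0], "yaw": 0, "gripper": 0}, {"linear": [34, -40, 0], "yaw": 0, "gripper": 0}, {"linear": [34, -40, 0], "yaw": 0, "gripper": 0}, {"linear": [34, -40, 0], "yaw": 0, "gripper": 0}, {"linear": [34, -40, 0], "yaw": 0, "gripper": 0}, {"linear": [34, -40, 0], "yaw": 0, "gripper": 0}, {"linear": [34, -40, 0], "yaw": 0, "gripper": 0}, {"linear": [34, -40, 0], "yaw": 0, "gripper": 0}, {"linear": [34, -40, 0], "yaw": 0, "gripper": 0}, {"linear": [34, -40, 0], "yaw": 0, "gripper": 0}]' --grip_force 30

```text
t: 1.9
position: [0.4648, 0.175, 0.2143]
tool_rot: [0.385, 3.117, 0.001]
contact_force: [0.3, 0.7, -0.3]
width: 0.0913
```

```bash
python3 - <<'E'
from h import *
T=wpose();print(T)
p,d=snap('wrist','w2.png');np.savez('w2.npz',T=T,d=d)
print([(r['centre'],r['score']) for r in landmark_of('wrist','upper_mid')])
W=cloud('wrist',d,T)
s=(abs(W[...,0]-.517)<.06)&(abs(W[...,1]-.144)<.06)
for lo,hi in((.004,.012),(.02,.05),(.057,.068)):
    q=W[s&(W[...,2]>lo)&(W[...,2]<hi)]
    if len(q): print(lo,len(q),q.mean(0),q.min(0),q.max(0),(q.min(0)+q.max(0))/2)
E
```

```text
[[-0.9699  0.2435  0.0008  0.4648]
 [ 0.2435  0.9699  0.0006  0.175 ]
 [-0.0006  0.0007 -1.      0.2143]
 [ 0.      0.      0.      1.    ]]
[([0.4348, 0.0511, 0.0321], 0.79), ([0.5232, 0.1452, 0.0307], 0.7), ([0.5896, 0.0404, 0.0349], 0.69)]
0.004 1158 [0.5119 0.1513 0.0079] [0.4892 0.1169 0.004 ] [0.5506 0.1799 0.012 ] [0.5199 0.1484 0.008 ]
0.02 247 [0.5081 0.1526 0.0356] [0.5037 0.1327 0.0201] [0.5265 0.1651 0.0499] [0.5151 0.1489 0.035 ]
0.057 819 [0.5199 0.1486 0.062 ] [0.5037 0.1316 0.0571] [0.5381 0.1649 0.064 ] [0.5209 0.1483 0.0606]
```

View pics/w2.png

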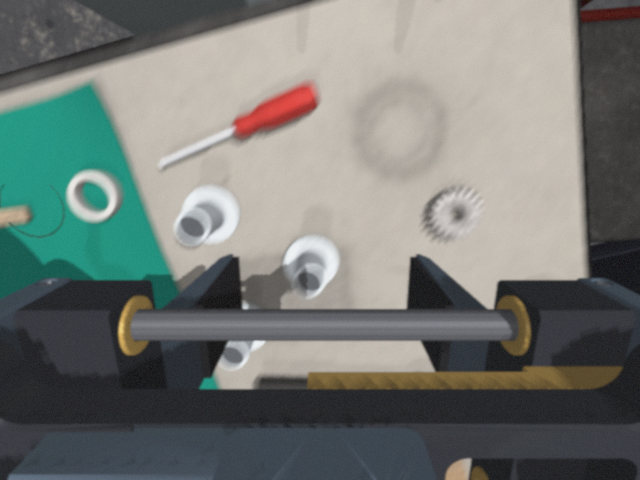

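The wrist view shows the target at (311,265) between the fingers. A depth fit puts its axis at (0.5205, 0.1483).

>>> drive_tool --plan '[{"linear": [18, -9, -30], "yaw": 0, "gripper": 0}, {"linear": [18, -9, -30], "yaw": 0, "gripper": 0}, {"linear": [20, -9, -30], "yaw": 0, "gripper": 0}, {"linear": [0, 0, -30], "yaw": 0, "gripper": 0}, {"linear": [0, 0, -30], "yaw": 0, "gripper": 0}, {"linear": [0, 0, -25], "yaw": 0, "gripper": 0}, {"linear": [0, 0, -17], "yaw": 0, "gripper": 0}, {"linear": [0, 0, 0], "yaw": 0, "gripper": 0}, {"linear": [0, 0, 0], "yaw": 0, "gripper": 120}, {"linear": [0, 0, 0], "yaw": 0, "gripper": 255}]' --grip_force 30

```text
t: 3.0
position: [0.5206, 0.1504, 0.0232]
tool_rot: [0.384, 3.116, 0.002]
contact_force: [1.5, -0.2, 0.3]
width: 0.0779
```

>>> drive_tool --plan '[{"linear": [0, 0, 0], "yaw": 0, "gripper": 255}, {"linear": [0, 0, 0], "yaw": 0, "gripper": 255}, {"linear": [0, 0, 0], "yaw": 0, "gripper": 255}, {"linear": [0, 0, 0], "yaw": 0, "gripper": 255}, {"linear": [0, 0, 0], "yaw": 0, "gripper": 255}, {"linear": [0, 0, 0], "yaw": 0, "gripper": 255}, {"linear": [0, 0, 0], "yaw": 0, "gripper": 255}, {"linear": [0, 0, 5], "yaw": 0, "gripper": 255}, {"linear": [0, 0, 10], "yaw": 0, "gripper": 255}, {"linear": [0, 0, 30], "yaw": 0, "gripper": 255}]'

```text
t: 4.0
position: [0.5175, 0.1494, 0.0654]
tool_rot: [-0.385, -3.112, 0.003]
contact_force: [0.5, -0.5, -3.7]
width: 0.0334
```

>>> drive_tool --plan '[{"linear": [0, 0, 40], "yaw": 0, "gripper": 255}, {"linear": [0, 0, 45], "yaw": 0, "gripper": 255}, {"linear": [12, -25, 40], "yaw": 0, "gripper": 255}, {"linear": [15, -38, 30], "yaw": 0, "gripper": 255}, {"linear": [18, -42, 20], "yaw": 0, "gripper": 255}, {"linear": [18, -42, 15], "yaw": 0, "gripper": 255}, {"linear": [18, -42, 0], "yaw": 0, "gripper": 255}, {"linear": [18, -42, 0], "yaw": 0, "gripper": 255}, {"linear": [18, -42, 0], "yaw": 0, "gripper": 255}, {"linear": [14, -40, 0], "yaw": 0, "gripper": 255}]'

```text
t: 5.0
position: [0.651, -0.1643, 0.2567]
tool_rot: [0.385, 3.118, 0.001]
contact_force: [1.6, 0.5, -3.2]
width: 0.0336
```

```bash
python3 - <<'E'
from h import *
T=wpose();print(T,get_obs()['joint_pos'],get_obs()['dq'])
p,d=snap('wrist','w3.png');np.savez('w3.npz',T=T,d=d)
for l in ('seat','hinge','jaw_pin','flange_stand','upper_mid'):
    print(l,[(r['centre'],r['score']) for r in landmark_of('wrist',l)])
E
```

```text
[[-0.9699  0.2435  0.0002  0.651 ]
 [ 0.2435  0.9699  0.0006 -0.1643]
 [-0.0001  0.0006 -1.      0.2567]
 [ 0.      0.      0.      1.    ]] [-0.2647  0.457   1.2438  0.0006  1.4407 -1.5896] [-0.5317  0.3827 -0.6155  0.0063  0.238  -0.5307]
seat [([0.6075, -0.173, 0.0726], 0.89)]
hinge [([0.6189, -0.1252, 0.0712], 0.8)]
jaw_pin [([0.5105, -0.128, 0.1036], 0.65)]
flange_stand [([0.6061, -0.1709, 0.0043], 0.89), ([0.6158, -0.1249, 0.0724], 0.6)]
upper_mid [([0.6554, -0.1656, 0.2626], 0.92), ([0.5873, 0.0461, 0.0327], 0.56)]
```

View pics/w3.png

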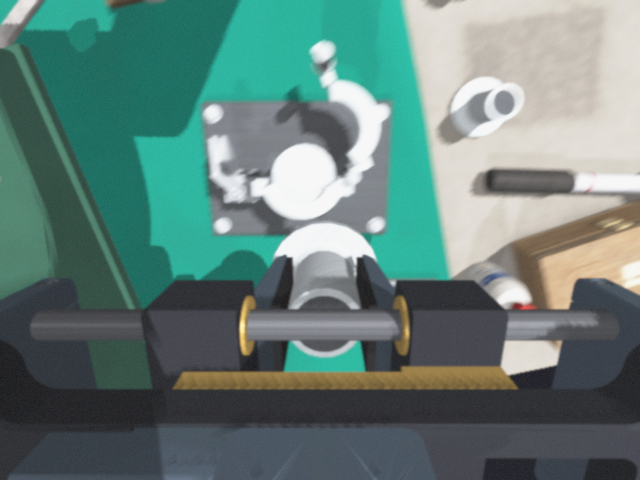

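The stand is fully in view: seat disc at (303,180), hinge at (352,178), jaw pin at (323,55), pawl at about (220,165). The arm was still moving, so I measure again now that it is at rest.

```bash
python3 - <<'E'
from h import *
T=wpose();print(T,get_obs()['dq'])
p,d=snap('wrist','w4.png');np.savez('w4.npz',T=T,d=d)
W=cloud('wrist',d,T);X,Y,Z=W[...,0],W[...,1],W[...,2]
near=(abs(X-.605)<.15)&(abs(Y+.173)<.16)
# plate by colour+height
g=p.astype(int);dark=(g.max(-1)<110)&(g.max(-1)-g.min(-1)<25)&near&(Z>.005)&(Z<.03)
cc,lab,st,_=cv2.connectedComponentsWithStats(dark.astype(np.uint8));
k=1+np.argmax(st[1:,4]);m=lab==k
print('plate z',np.median(Z[m]),m.sum())
r=cv2.minAreaRect((W[m][:,:2]*1000).astype(np.float32));print('rect',r)
# seat circle
s=near&(Z>.066)&(Z<.078)&(np.hypot(X-.606,Y+.173)<.045)
print('seat z',np.median(Z[s]),s.sum())
q=W[s];print(q.mean(0),q.min(0),q.max(0))
# everything above seat
s=near&(Z>.064)&(Z<.14)
img=np.zeros((480,640,3),np.uint8)
a=W[s];
R=np.zeros((600,600,3),np.uint8)
for x,y,z in a:
    c=int(300-(y+.173)*2500);rr=int(300-(x-.606)*2500)
    if 0<=c<600 and 0<=rr<600: cv2.circle(R,(c,rr),2,(0,255,0) if z<.078 else (255,255,0) if z<.092 else (0,0,255),-1)
cv2.imwrite('pics/map4.png',R)
# held part top and flange
h=(np.hypot(X-T[0,3],Y-T[1,3])<.045)&(Z>.2)&(Z<.31)
for lo,hi in((.23,.25),(.29,.305)):
    q=W[h&(Z>lo)&(Z<hi)]
    if len(q):print(lo,len(q),q.mean(0),q.min(0),q.max(0))
E
```

```text
[[-0.9701  0.2427 -0.0006  0.6501]
 [ 0.2427  0.9701  0.0011 -0.1617]
 [ 0.0009  0.0009 -1.      0.2566]
 [ 0.      0.      0.      1.    ]] [ 0.0146 -0.0109  0.0034 -0.0043 -0.0036 -0.0015]
plate z 0.014214237017925208 2262
rect ((567.9393920898438, -143.16720581054688), (105.45096588134766, 50.68406677246094), 34.13555145263672)
seat z 0.07222559632106929 2708
[ 0.6039 -0.1712  0.0722] [ 0.5752 -0.2167  0.0661] [ 0.6417 -0.129   0.0778]
0.23 2838 [ 0.6323 -0.1566  0.2425] [ 0.6198 -0.1883  0.234 ] [ 0.6574 -0.1297  0.2499]
0.29 3359 [ 0.6446 -0.1597  0.2966] [ 0.6268 -0.1852  0.29  ] [ 0.6709 -0.1294  0.305 ]
```

View pics/map4.png

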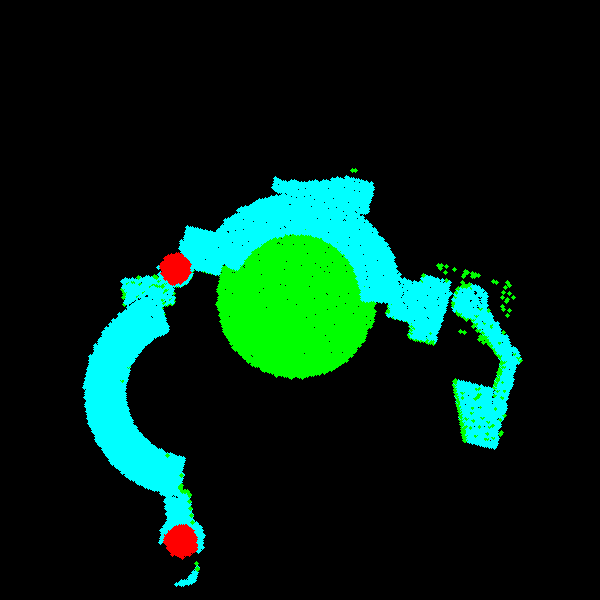

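View pics/w4.png

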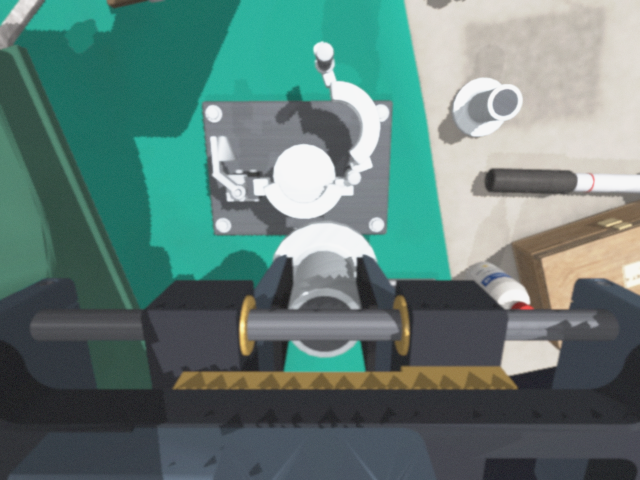

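The map is very clear. I fit the seat circle, hinge, pin, and the held part in the tool frame.

```bash
python3 - <<'E'
from h import *
from scipy.optimize import least_squares
f=np.load('w4.npz');T=f['T'];d=f['d'];W=cloud('wrist',d,T);X,Y,Z=W[...,0],W[...,1],W[...,2]
near=(abs(X-.605)<.15)&(abs(Y+.173)<.16)
def fitc(q,c0,r,lo,hi):
    # edge: outermost per angle in [lo,hi] deg about c0
    for _ in range(3):
        a=np.degrees(np.arctan2(q[:,1]-c0[1],q[:,0]-c0[0]))%360;rr=np.hypot(q[:,0]-c0[0],q[:,1]-c0[1])
        E=[]
        for b in np.arange(lo,hi,3):
            k=np.where(((a-b)%360<3))[0]
            if len(k): E.append(q[k[np.argmax(rr[k])],:2])
        E=np.array(E);s=least_squares(lambda v:np.hypot(E[:,0]-v[0],E[:,1]-v[1])-v[2],[*c0,r],loss='soft_l1',f_scale=.001).x
        c0=s[:2]
    return s
s=near&(Z>.067)&(Z<.077)&(np.hypot(X-.606,Y+.173)<.034)
print('seat',fitc(W[s],np.array([.605,-.172]),.032,110,250))
up=near&(Z>.092)&(Z<.14)
for n,c in(('hinge',(.6188,-.1235)),('pin',(.5095,-.1255))):
    k=up&(np.hypot(X-c[0],Y-c[1])<.02);q=W[k]; t=np.percentile(q[:,2],90);q=q[q[:,2]>t-.006]
    print(n,q.mean(0),(q.min(0)+q.max(0))/2,np.ptp(q,axis=0),len(q),t)
# rear ring outer arc
s=near&(Z>.078)&(Z<.092)&(np.hypot(X-.606,Y+.173)<.044)
q=W[s];print('ring',np.median(q[:,2]))
print('ring',fitc(q,np.array([.605,-.172]),.042,-65,-20), fitc(q,np.array([.605,-.172]),.042,-65,30))
# held part in tool frame
h=(np.hypot(X-T[0,3],Y-T[1,3])<.045)&(Z>.2)&(Z<.32)
P=(W[h]-T[:3,3])@T[:3,:3]
for z in np.arange(-.05,.03,.004):
    q=P[abs(P[:,2]-z)<.002]
    if len(q)>5: print('z %.3f'%z,len(q),q.min(0)[:2],q.max(0)[:2])
E
```

```text
seat [ 0.6066 -0.1715  0.0314]
hinge [ 0.6184 -0.1232  0.0971] [ 0.6185 -0.1232  0.0969] [0.0115 0.0115 0.0045] 119 0.09808513423729048
pin [ 0.5108 -0.1259  0.1237] [ 0.5101 -0.1256  0.1226] [0.0141 0.0137 0.0073] 266 0.12487942858559622
ring 0.08612725063639506
ring [ 0.6187 -0.1758  0.0312] [ 0.615  -0.1743  0.0346]
z -0.050 354 [-0.0167 -0.0266] [0.0175 0.0278]
z -0.046 350 [-0.0166 -0.0276] [0.0175 0.0287]
z -0.042 1183 [-0.0176 -0.0282] [0.0178 0.0292]
z -0.038 1455 [-0.0183 -0.0279] [0.0174 0.0291]
z -0.034 515 [-0.0171 -0.0273] [0.0175 0.0285]
z -0.030 463 [-0.0166 -0.0275] [0.0174 0.0284]
z -0.026 414 [ 0.0016 -0.0263] [0.0176 0.0275]
z -0.022 372 [ 0.0001 -0.0259] [0.0174 0.0271]
z -0.018 373 [ 0.0008 -0.0255] [0.0174 0.0269]
z -0.014 314 [ 0.     -0.0255] [0.0174 0.0264]
z -0.010 297 [ 0.0008 -0.0251] [0.0173 0.0257]
z -0.006 283 [ 0.0018 -0.0247] [0.0172 0.0264]
z -0.002 235 [ 0.0002 -0.0231] [0.0172 0.0238]
z 0.002 143 [ 0.003  -0.0194] [0.0154 0.0196]
z 0.006 120 [ 0.0021 -0.0148] [0.0156 0.0172]
z 0.010 222 [-0.002 -0.017] [0.0171 0.0183]
z 0.014 2391 [-0.0035 -0.0294] [0.0302 0.0313]
z 0.018 139 [ 0.0094 -0.0285] [0.0304 0.0278]
z 0.022 55 [ 0.0147 -0.0263] [0.03   0.0276]
```

The held part is centred in the tool to about 1 mm, with its underside 21 mm below the TCP. The stand's yaw is about -0.24, and the tool is already aligned with it. Seat is about (0.6065, -0.172, 0.0725), so the set-down point is about (0.584, -0.1665).

>>> drive_tool --plan '[{"linear": [-22, -2, -5], "yaw": 0, "gripper": 255}, {"linear": [-22, -2, -15], "yaw": 0, "gripper": 255}, {"linear": [-22, -1, -25], "yaw": 0, "gripper": 255}, {"linear": [0, 0, -30], "yaw": 0, "gripper": 255}, {"linear": [0, 0, -30], "yaw": 0, "gripper": 255}, {"linear": [0, 0, -25], "yaw": 0, "gripper": 255}, {"linear": [0, 0, -17], "yaw": 0, "gripper": 255}, {"linear": [0, 0, -8], "yaw": 0, "gripper": 255}, {"linear": [0, 0, 0], "yaw": 0, "gripper": 255}, {"linear": [0, 0, 0], "yaw": 0, "gripper": 255}]'

```text
t: 6.35
position: [0.5853, -0.1674, 0.1027]
tool_rot: [0.384, 3.116, -0.0]
contact_force: [-0.4, -0.3, -2.5]
width: 0.0336
```

```bash
python3 - <<'E'
from h import *
T=wpose();print(T,get_obs()['contact_force'])
p,d=snap('wrist','w5.png');np.savez('w5.npz',T=T,d=d)
p,d=snap('scene','s5.png')
cv2.imwrite('pics/s5c.png',cv2.resize(p[200:360,340:540,::-1],None,fx=3.5,fy=3.5,interpolation=cv2.INTER_CUBIC))
E
```

```text
[[-0.9701  0.2426  0.0019  0.5853]
 [ 0.2426  0.9701 -0.0005 -0.1674]
 [-0.002   0.     -1.      0.1027]
 [ 0.      0.      0.      1.    ]] [-0.437  -0.3285 -2.4934]
```

View pics/w5.png

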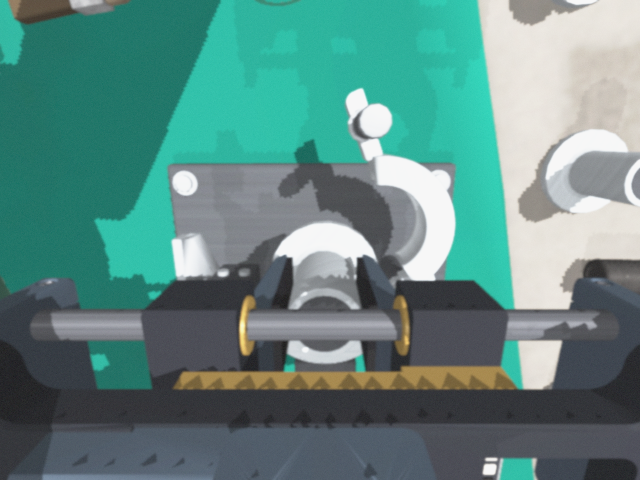

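View pics/s5c.png

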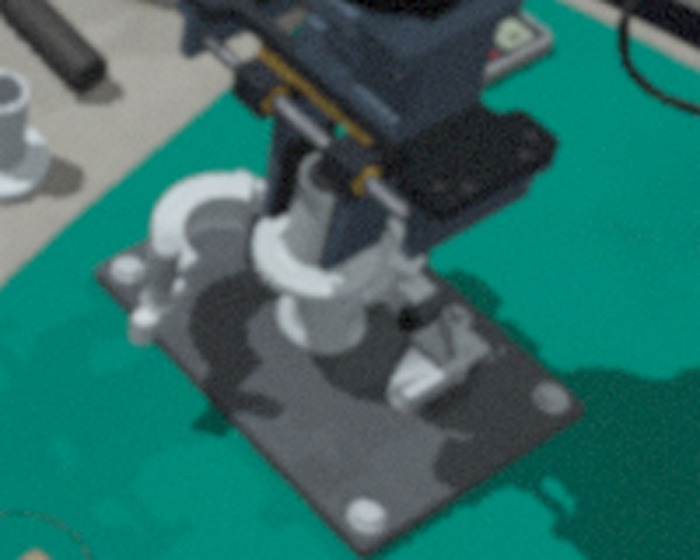

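>>> drive_tool --plan '[{"linear": [-1, 0, -2], "yaw": 0, "gripper": 255}, {"linear": [0, 0, -2], "yaw": 0, "gripper": 255}, {"linear": [0, 0, -1], "yaw": 0, "gripper": 255}, {"linear": [0, 0, -1], "yaw": 0, "gripper": 255}, {"linear": [0, 0, -1], "yaw": 0, "gripper": 255}, {"linear": [0, 0, 0], "yaw": 0, "gripper": 255}, {"linear": [0, 0, 0], "yaw": 0, "gripper": 255}, {"linear": [0, 0, 0], "yaw": 0, "gripper": 255}, {"linear": [0, 0, 0], "yaw": 0, "gripper": 255}, {"linear": [0, 0, 0], "yaw": 0, "gripper": 255}]'

```text
t: 7.45
position: [0.5836, -0.1678, 0.0946]
tool_rot: [0.385, 3.118, -0.0]
contact_force: [-0.2, 0.6, -2.5]
width: 0.0335
```

>>> drive_tool --plan '[{"linear": [0, 0, -0.5], "yaw": 0, "gripper": 255}, {"linear": [0, 0, -0.5], "yaw": 0, "gripper": 255}, {"linear": [0, 0, 0], "yaw": 0, "gripper": 255}, {"linear": [0, 0, 0], "yaw": 0, "gripper": 255}, {"linear": [0, 0, 0], "yaw": 0, "gripper": 255}, {"linear": [0, 0, 0], "yaw": 0, "gripper": 255}, {"linear": [0, 0, 0], "yaw": 0, "gripper": 255}, {"linear": [0, 0, 0], "yaw": 0, "gripper": 255}, {"linear": [0, 0, 0], "yaw": 0, "gripper": 255}, {"linear": [0, 0, 0], "yaw": 0, "gripper": 255}]'

```text
t: 8.45
position: [0.5836, -0.1678, 0.0945]
tool_rot: [0.385, 3.117, -0.0]
contact_force: [-2.9, 1.1, 5.9]
width: 0.0333
```

Contact at TCP z = 0.0945. I lighten it slightly and slide along stand +x.

>>> drive_tool --plan '[{"linear": [0, 0, 0.5], "yaw": 0, "gripper": 255}, {"linear": [2.5, -0.5, 0], "yaw": 0, "gripper": 255}, {"linear": [2.5, -0.5, 0], "yaw": 0, "gripper": 255}, {"linear": [2.5, -0.5, 0], "yaw": 0, "gripper": 255}, {"linear": [2.5, -0.5, 0], "yaw": 0, "gripper": 255}, {"linear": [2.5, -0.5, 0], "yaw": 0, "gripper": 255}, {"linear": [2.5, -0.5, 0], "yaw": 0, "gripper": 255}, {"linear": [2.5, -0.5, 0], "yaw": 0, "gripper": 255}, {"linear": [0, 0, 0], "yaw": 0, "gripper": 255}, {"linear": [0, 0, 0], "yaw": 0, "gripper": 255}]'

```text
t: 9.45
position: [0.5994, -0.1707, 0.0946]
tool_rot: [-0.385, -3.114, -0.001]
contact_force: [-6.3, 2.2, 6.5]
width: 0.0334
```

>>> drive_tool --plan '[{"linear": [0, 0, 0.5], "yaw": 0, "gripper": 255}, {"linear": [1, -0.2, 0], "yaw": 0, "gripper": 255}, {"linear": [1, -0.2, 0], "yaw": 0, "gripper": 255}, {"linear": [1, -0.2, 0], "yaw": 0, "gripper": 255}, {"linear": [1, -0.2, 0], "yaw": 0, "gripper": 255}, {"linear": [1, -0.2, 0], "yaw": 0, "gripper": 255}, {"linear": [0, 0, 0], "yaw": 0, "gripper": 255}, {"linear": [0, 0, 0], "yaw": 0, "gripper": 255}, {"linear": [0, 0, 0], "yaw": 0, "gripper": 255}, {"linear": [0, 0, 0], "yaw": 0, "gripper": 255}]'

```text
t: 10.45
position: [0.6051, -0.1719, 0.0946]
tool_rot: [-0.385, -3.116, -0.001]
contact_force: [-5.8, 1.9, 4.5]
width: 0.0332
```

>>> drive_tool --plan '[{"linear": [0, 0, 0.3], "yaw": 0, "gripper": 255}, {"linear": [0.5, -0.1, 0], "yaw": 0, "gripper": 255}, {"linear": [0.5, -0.1, 0], "yaw": 0, "gripper": 255}, {"linear": [0.5, -0.1, 0], "yaw": 0, "gripper": 255}, {"linear": [0, 0, 0], "yaw": 0, "gripper": 255}, {"linear": [0, 0, 0], "yaw": 0, "gripper": 255}, {"linear": [0, 0, 0], "yaw": 0, "gripper": 255}, {"linear": [0, 0, 0], "yaw": 0, "gripper": 255}, {"linear": [0, 0, 0], "yaw": 0, "gripper": 255}, {"linear": [0, 0, 0], "yaw": 0, "gripper": 255}]'

```text
t: 11.45
position: [0.6064, -0.1722, 0.0946]
tool_rot: [-0.385, -3.115, -0.001]
contact_force: [-5.8, 1.0, 2.7]
width: 0.0337
```

```bash
python3 - <<'E'
from h import *
p,d=snap('scene','s6.png')
print([(r['centre'],r['score']) for r in landmark_of('scene','upper_mid')])
cv2.imwrite('pics/s6c.png',cv2.resize(p[200:360,340:540,::-1],None,fx=3.5,fy=3.5,interpolation=cv2.INTER_CUBIC))
E
```

```text
[([0.6078, -0.1754, 0.102], 0.79), ([0.5878, 0.0397, 0.027], 0.65), ([0.6051, -0.1725, 0.0741], 0.28)]
```

View pics/s6c.png

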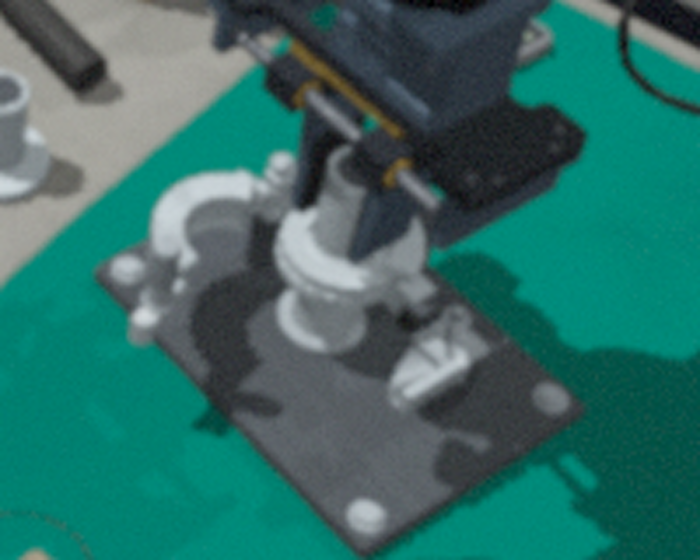

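>>> drive_tool --plan '[{"linear": [0, 0, 0.2], "yaw": 0, "gripper": 255}, {"linear": [0.5, -0.1, 0], "yaw": 0, "gripper": 255}, {"linear": [0.5, -0.1, 0], "yaw": 0, "gripper": 255}, {"linear": [0, 0, 0], "yaw": 0, "gripper": 255}, {"linear": [0, 0, 0], "yaw": 0, "gripper": 255}, {"linear": [0, 0, 0], "yaw": 0, "gripper": 255}, {"linear": [0, 0, 0], "yaw": 0, "gripper": 255}, {"linear": [0, 0, 0], "yaw": 0, "gripper": 255}, {"linear": [0, 0, 0], "yaw": 0, "gripper": 255}, {"linear": [0, 0, 0], "yaw": 0, "gripper": 255}]'

```text
t: 12.55
position: [0.6065, -0.1723, 0.0947]
tool_rot: [-0.384, -3.113, -0.001]
contact_force: [-7.7, 1.3, 4.6]
width: 0.0333
```

It has reached the wall: the last 1 mm of command moved it only 0.1 mm. I relieve the push, open partly, and lift off.

>>> drive_tool --plan '[{"linear": [-0.5, 0.1, 0], "yaw": 0, "gripper": 255}, {"linear": [-0.5, 0.1, 0], "yaw": 0, "gripper": 255}, {"linear": [0, 0, 0], "yaw": 0, "gripper": 160}, {"linear": [0, 0, 0], "yaw": 0, "gripper": 135}, {"linear": [0, 0, 0], "yaw": 0, "gripper": 135}, {"linear": [0, 0, 0], "yaw": 0, "gripper": 135}, {"linear": [0, 0, 0], "yaw": 0, "gripper": 135}, {"linear": [0, 0, 0], "yaw": 0, "gripper": 135}, {"linear": [0, 0, 0], "yaw": 0, "gripper": 135}, {"linear": [0, 0, 0], "yaw": 0, "gripper": 135}]'

```text
t: 13.55
position: [0.6076, -0.1725, 0.0951]
tool_rot: [0.385, 3.118, 0.0]
contact_force: [-0.3, -0.7, 0.5]
width: 0.043
```

>>> drive_tool --plan '[{"linear": [0, 0, 5], "yaw": 0, "gripper": 135}, {"linear": [0, 0, 15], "yaw": 0, "gripper": 135}, {"linear": [0, 0, 25], "yaw": 0, "gripper": 135}, {"linear": [0, 0, 30], "yaw": 0, "gripper": 135}, {"linear": [0, 0, 30], "yaw": 0, "gripper": 135}, {"linear": [10, 0, 30], "yaw": 0, "gripper": 135}, {"linear": [20, 0, 25], "yaw": 0, "gripper": 135}, {"linear": [20, 0, 5], "yaw": 0, "gripper": 135}, {"linear": [0, 0, 0], "yaw": 0, "gripper": 135}, {"linear": [0, 0, 0], "yaw": 0, "gripper": 135}]'

```text
t: 14.55
position: [0.657, -0.1724, 0.2595]
tool_rot: [-0.385, -3.116, -0.0]
contact_force: [-0.8, 0.3, -0.9]
width: 0.0429
```

```bash
cat > look.py <<'E'
from h import *
import sys
t=sys.argv[1]
T=wpose();print(T[:3,3],get_obs()['dq'].round(3),get_obs()['t'])
p,d=snap('wrist','w%s.png'%t);np.savez('w%s.npz'%t,T=T,d=d)
W=cloud('wrist',d,T);X,Y,Z=W[...,0],W[...,1],W[...,2]
s=(abs(X-.605)<.15)&(abs(Y+.173)<.16)&(Z>.064)&(Z<.15)
R=np.zeros((600,600,3),np.uint8)
for x,y,z in W[s]:
    c=int(300-(y+.173)*2500);rr=int(300-(x-.606)*2500)
    if 0<=c<600 and 0<=rr<600: cv2.circle(R,(c,rr),2,(0,255,0) if z<.078 else (255,255,0) if z<.092 else (0,0,255) if z<.115 else (255,0,255) if z<.13 else (255,255,255),-1)
cv2.imwrite('pics/map%s.png'%t,R)
for n,c,r,lo,hi in(('pin',(.5108,-.1258),.02,.11,.14),('neck',(.6065,-.172),.03,.128,.142),('flange',(.6065,-.172),.034,.074,.083),('hinge',(.6185,-.1232),.015,.093,.105)):
    k=(np.hypot(X-c[0],Y-c[1])<r)&(Z>lo)&(Z<hi);q=W[k]
    if len(q): print(n,len(q),q.mean(0),(q.min(0)+q.max(0))/2,np.ptp(q,axis=0),np.median(q[:,2]))
E
python3 look.py 7
```

```text
[ 0.657  -0.1724  0.2595] [-0.006 -0.008  0.029 -0.     0.    -0.001] 14.55
pin 326 [ 0.5117 -0.1262  0.1222] [ 0.5109 -0.1257  0.1184] [0.0137 0.0145 0.0165] 0.1237761132917834
neck 1207 [ 0.6078 -0.1717  0.1346] [ 0.608  -0.1719  0.1332] [0.0336 0.0334 0.0079] 0.13462500625700552
flange 1341 [ 0.5969 -0.1676  0.0804] [ 0.6047 -0.1727  0.0787] [0.0566 0.0653 0.0085] 0.08033720684887347
hinge 118 [ 0.6184 -0.1233  0.0972] [ 0.6186 -0.1232  0.097 ] [0.0117 0.0113 0.0055] 0.09723688194814598
```

View pics/map7.png

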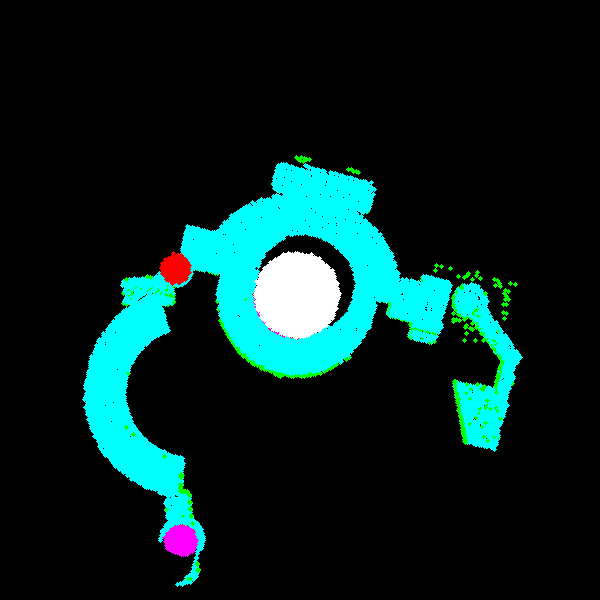

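View pics/w7.png

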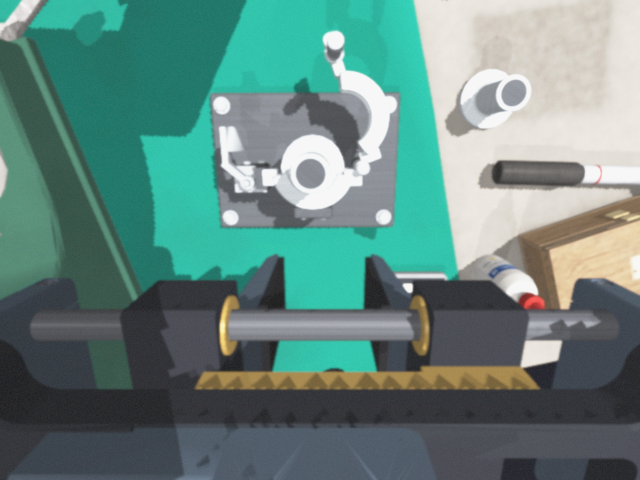

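The part is home: neck at (0.608,-0.172), 1.4 mm from the fitted seat, top at 0.1346, which is correct. The jaw is still open, with its pin at (0.511,-0.126). I will shut the fingers and push the pin round the hinge with the flat back of a finger.

>>> drive_tool --plan '[{"linear": [-7, 4, 0], "yaw": -8, "gripper": 255}, {"linear": [-7, 4, 0], "yaw": -8, "gripper": 255}, {"linear": [-7, 4, 0], "yaw": -8, "gripper": 255}, {"linear": [-7, 4, 0], "yaw": -8, "gripper": 255}, {"linear": [-7, 4, 0], "yaw": -8, "gripper": 255}, {"linear": [-7, 4, 0], "yaw": -8, "gripper": 255}, {"linear": [-7, 4, 0], "yaw": -8, "gripper": 255}, {"linear": [-7, 4, 0], "yaw": -8, "gripper": 255}, {"linear": [-7, 4, 0], "yaw": -8, "gripper": 255}, {"linear": [-7, 4, 0], "yaw": -8, "gripper": 255}]' --grip_force 20

```text
t: 15.6
position: [0.5858, -0.1323, 0.2595]
tool_rot: [-2.305, -2.133, 0.002]
contact_force: [0.3, 0.1, -0.7]
width: 0.0006
```

>>> drive_tool --plan '[{"linear": [-7, 4, 0], "yaw": -8, "gripper": 255}, {"linear": [-7, 4, 0], "yaw": -8, "gripper": 255}, {"linear": [-7, 4, 0], "yaw": -8, "gripper": 255}, {"linear": [-7, 4, 0], "yaw": -8, "gripper": 255}, {"linear": [-7, 4, 0], "yaw": -8, "gripper": 255}, {"linear": [-7, 4, 0], "yaw": -8, "gripper": 255}, {"linear": [-7, 4, 0], "yaw": -8, "gripper": 255}, {"linear": [-7, 4, 0], "yaw": -8, "gripper": 255}, {"linear": [-7, 6, 0], "yaw": -8, "gripper": 255}, {"linear": [-7, 6, 0], "yaw": -8, "gripper": 255}]'

```text
t: 16.6
position: [0.5157, -0.0883, 0.2595]
tool_rot: [-3.138, -0.152, 0.003]
contact_force: [-0.6, -0.0, -1.0]
width: 0.0006
```

```bash
python3 - <<'E'
from h import *
o=get_obs();T=wpose();print(o['t'],T,o['joint_pos'],o['contact_force'],o['width'])
print('y axis angle',np.degrees(np.arctan2(T[1,1],T[0,1])))
E
```

```text
16.6 [[ 0.9953  0.0969 -0.0019  0.5157]
 [ 0.0969 -0.9953  0.0002 -0.0883]
 [-0.0019 -0.0003 -1.      0.2595]
 [ 0.      0.      0.      1.    ]] [-0.1915  0.2123  1.5986 -0.0002  1.3325  1.2823] [-0.6224 -0.0031 -0.9579] 0.0005775805835919388
y axis angle -84.43832385013003
```

>>> drive_tool --plan '[{"linear": [-5, 1, -10], "yaw": 0, "gripper": 255}, {"linear": [0, 0, -25], "yaw": 0, "gripper": 255}, {"linear": [0, 0, -30], "yaw": 0, "gripper": 255}, {"linear": [0, 0, -30], "yaw": 0, "gripper": 255}, {"linear": [0, 0, -30], "yaw": 0, "gripper": 255}, {"linear": [0, 0, -20], "yaw": 0, "gripper": 255}, {"linear": [0, 0, -12], "yaw": 0, "gripper": 255}, {"linear": [0, 0, -10], "yaw": 0, "gripper": 255}, {"linear": [0, 0, 0], "yaw": 0, "gripper": 255}, {"linear": [0, 0, 0], "yaw": 0, "gripper": 255}]'

```text
t: 17.6
position: [0.513, -0.0877, 0.0936]
tool_rot: [3.137, 0.163, 0.002]
contact_force: [1.1, -0.5, -0.5]
width: 0.0004
```

```bash
python3 - <<'E'
from h import *
T=wpose();print(T[:3,3],get_obs()['contact_force'])
p,d=snap('wrist','w8.png')
H=np.array([.6185,-.1232]);r=.1078
print('arc targets: phi, pusher centre, yaw angle')
for f in range(-178,-105,6):
    a=np.radians(f);u=np.array([np.cos(a),np.sin(a)]);t=np.array([-u[1],u[0]])
    print(f,H+r*u-.0205*t,f+90)
E
```

```text
[ 0.513  -0.0877  0.0936] [ 1.1062 -0.4615 -0.4984]
arc targets: phi, pusher centre, yaw angle
-178 [ 0.5101 -0.1065] -88
-172 [ 0.5089 -0.1179] -82
-166 [ 0.5089 -0.1294] -76
-160 [ 0.5102 -0.1408] -70
-154 [ 0.5126 -0.152 ] -64
-148 [ 0.5162 -0.1629] -58
-142 [ 0.5209 -0.1734] -52
-136 [ 0.5267 -0.1833] -46
-130 [ 0.5335 -0.1926] -40
-124 [ 0.5412 -0.2011] -34
-118 [ 0.5498 -0.2088] -28
-112 [ 0.5591 -0.2155] -22
-106 [ 0.5691 -0.2212] -16
```

View pics/w8.png

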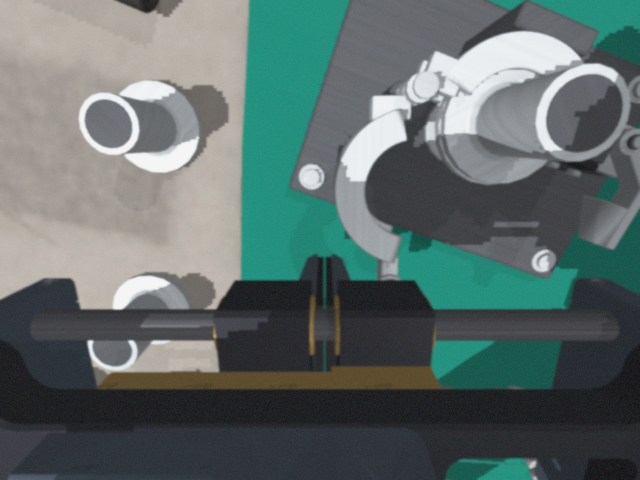

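>>> drive_tool --plan '[{"linear": [-1.5, -9.5, 0], "yaw": 0, "gripper": 255}, {"linear": [-1.5, -9.5, 0], "yaw": 0, "gripper": 255}, {"linear": [-0.6, -5.7, 0], "yaw": 2.5, "gripper": 255}, {"linear": [-0.6, -5.7, 0], "yaw": 2.5, "gripper": 255}, {"linear": [0, -5.7, 0], "yaw": 2.5, "gripper": 255}, {"linear": [0, -5.7, 0], "yaw": 2.5, "gripper": 255}, {"linear": [0.6, -5.7, 0], "yaw": 2.5, "gripper": 255}, {"linear": [0.6, -5.7, 0], "yaw": 2.5, "gripper": 255}, {"linear": [1.2, -5.6, 0], "yaw": 2.5, "gripper": 255}, {"linear": [1.2, -5.6, 0], "yaw": 2.5, "gripper": 255}]'

```text
t: 18.65
position: [0.512, -0.1529, 0.0935]
tool_rot: [3.061, 0.706, 0.001]
contact_force: [-0.1, 1.0, 0.4]
width: 0.0004
```

```bash
cat > chk.py <<'E'
from h import *
import sys
t=sys.argv[1]
o=get_obs();T=wpose();print(o['t'],T[:3,3],o['contact_force'],'yang',np.degrees(np.arctan2(T[1,1],T[0,1])))
for n in('scene','top'):
    p,d=snap(n);W=cloud(n,d);X,Y,Z=W[...,0],W[...,1],W[...,2]
    print(n,'pin',[(np.array(r['centre']),round(r['score'],2)) for r in landmark_of(n,'jaw_pin')])
    a,b,c,e=(200,360,340,540) if n=='scene' else (160,280,330,480)
    cv2.imwrite(f'pics/{n}{t}.png',cv2.resize(p[a:b,c:e,::-1],None,fx=3.5 if n=='scene' else 5,fy=3.5 if n=='scene' else 5,interpolation=cv2.INTER_CUBIC))
E
python3 chk.py 9
```

```text
18.65 [ 0.512  -0.1529  0.0935] [-0.1322  0.9904  0.412 ] yang -64.0168246346033
scene pin [(array([ 0.5233, -0.1667,  0.1007]), 0.77)]
top pin []
```

View pics/scene9.png

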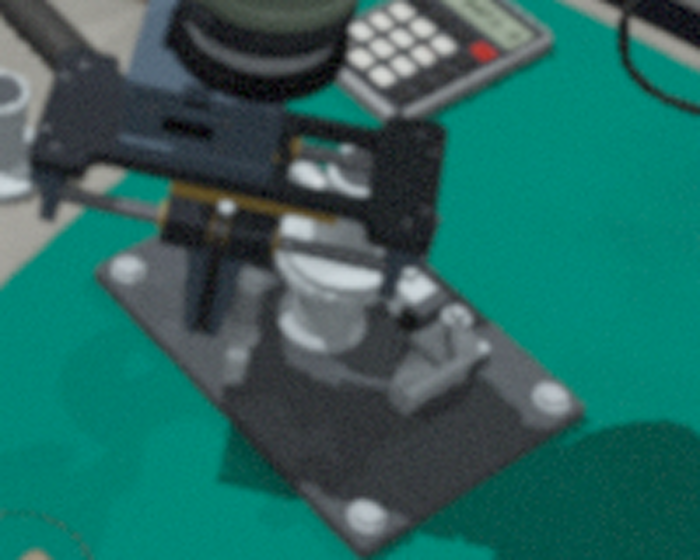

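The jaw follows (pin at about φ = -155°) with about 1 N of friction. I continue round the arc to -124°.

>>> drive_tool --plan '[{"linear": [1.8, -5.4, 0], "yaw": 3, "gripper": 255}, {"linear": [1.8, -5.4, 0], "yaw": 3, "gripper": 255}, {"linear": [2.3, -5.2, 0], "yaw": 3, "gripper": 255}, {"linear": [2.4, -5.2, 0], "yaw": 3, "gripper": 255}, {"linear": [2.9, -5.0, 0], "yaw": 3, "gripper": 255}, {"linear": [2.9, -5.0, 0], "yaw": 3, "gripper": 255}, {"linear": [3.4, -4.6, 0], "yaw": 3, "gripper": 255}, {"linear": [3.4, -4.6, 0], "yaw": 3, "gripper": 255}, {"linear": [3.8, -4.2, 0], "yaw": 3, "gripper": 255}, {"linear": [3.8, -4.2, 0], "yaw": 3, "gripper": 255}]'

```text
t: 19.85
position: [0.54, -0.2008, 0.093]
tool_rot: [-2.773, -1.475, 0.001]
contact_force: [-1.2, 0.3, -0.4]
width: 0.0006
```

```bash
python3 chk.py 10;python3 - <<'E'
from h import *
H=np.array([.6185,-.1232]);r=.1078
for f in np.arange(-124,-100,2):
    a=np.radians(f);u=np.array([np.cos(a),np.sin(a)]);t=np.array([-u[1],u[0]])
    print(f,H+r*u-.0195*t,f+90)
E
```

```text
19.85 [ 0.54   -0.2008  0.093 ] [-1.1795  0.2544 -0.3747] yang -33.9912336323693
scene pin [(array([ 0.5565, -0.2112,  0.0997]), 0.63)]
top pin []
-124 [ 0.5421 -0.2017] -34
-122 [ 0.5448 -0.2043] -32
-120 [ 0.5477 -0.2068] -30
-118 [ 0.5507 -0.2092] -28
-116 [ 0.5537 -0.2115] -26
-114 [ 0.5568 -0.2137] -24
-112 [ 0.56   -0.2158] -22
-110 [ 0.5633 -0.2178] -20
-108 [ 0.5666 -0.2197] -18
-106 [ 0.57   -0.2214] -16
-104 [ 0.5735 -0.2231] -14
-102 [ 0.577  -0.2246] -12
```

View pics/scene10.png

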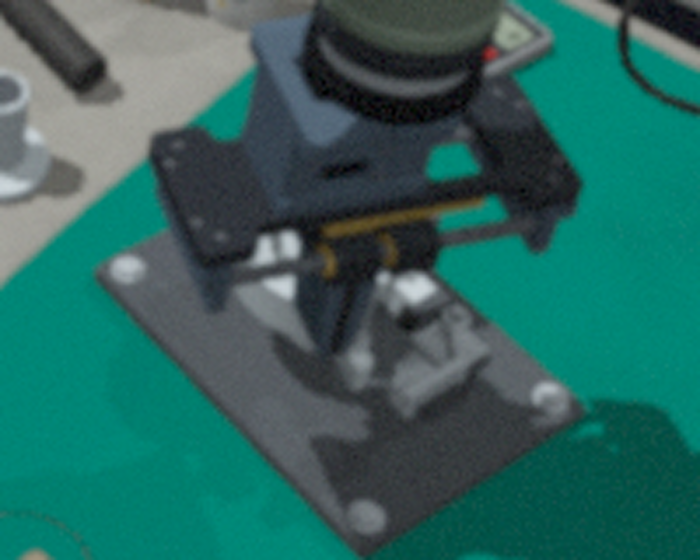

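>>> drive_tool --plan '[{"linear": [0.7, -0.6, 0], "yaw": 0.5, "gripper": 255}, {"linear": [0.7, -0.6, 0], "yaw": 0.5, "gripper": 255}, {"linear": [0.7, -0.6, 0], "yaw": 0.5, "gripper": 255}, {"linear": [0.7, -0.6, 0], "yaw": 0.5, "gripper": 255}, {"linear": [0.7, -0.6, 0], "yaw": 0.5, "gripper": 255}, {"linear": [0.7, -0.6, 0], "yaw": 0.5, "gripper": 255}, {"linear": [0.7, -0.6, 0], "yaw": 0.5, "gripper": 255}, {"linear": [0.7, -0.6, 0], "yaw": 0.5, "gripper": 255}, {"linear": [0, 0, 0], "yaw": 0, "gripper": 255}, {"linear": [0, 0, 0], "yaw": 0, "gripper": 255}]'

```text
t: 21.05
position: [0.5462, -0.2055, 0.0931]
tool_rot: [2.722, 1.569, 0.001]
contact_force: [0.5, -0.1, 0.2]
width: 0.0005
```

>>> drive_tool --plan '[{"linear": [0.35, -0.28, 0], "yaw": 0.25, "gripper": 255}, {"linear": [0.35, -0.28, 0], "yaw": 0.25, "gripper": 255}, {"linear": [0.35, -0.28, 0], "yaw": 0.25, "gripper": 255}, {"linear": [0.35, -0.28, 0], "yaw": 0.25, "gripper": 255}, {"linear": [0.35, -0.28, 0], "yaw": 0.25, "gripper": 255}, {"linear": [0.35, -0.28, 0], "yaw": 0.25, "gripper": 255}, {"linear": [0.35, -0.28, 0], "yaw": 0.25, "gripper": 255}, {"linear": [0.35, -0.28, 0], "yaw": 0.25, "gripper": 255}, {"linear": [0, 0, 0], "yaw": 0, "gripper": 255}, {"linear": [0, 0, 0], "yaw": 0, "gripper": 255}]'

```text
t: 22.05
position: [0.5489, -0.2078, 0.0931]
tool_rot: [2.694, 1.616, 0.0]
contact_force: [-0.7, -0.6, 0.2]
width: 0.0005
```

>>> drive_tool --plan '[{"linear": [0.35, -0.26, 0], "yaw": 0.25, "gripper": 255}, {"linear": [0.35, -0.26, 0], "yaw": 0.25, "gripper": 255}, {"linear": [0.35, -0.26, 0], "yaw": 0.25, "gripper": 255}, {"linear": [0.35, -0.26, 0], "yaw": 0.25, "gripper": 255}, {"linear": [0.35, -0.26, 0], "yaw": 0.25, "gripper": 255}, {"linear": [0.35, -0.26, 0], "yaw": 0.25, "gripper": 255}, {"linear": [0.35, -0.26, 0], "yaw": 0.25, "gripper": 255}, {"linear": [0, 0, 0], "yaw": 0, "gripper": 255}, {"linear": [0, 0, 0], "yaw": 0, "gripper": 255}, {"linear": [0, 0, 0], "yaw": 0, "gripper": 255}]'

```text
t: 23.05
position: [0.5514, -0.2096, 0.0931]
tool_rot: [2.669, 1.657, 0.0]
contact_force: [-0.0, -0.1, -0.0]
width: 0.0003
```

>>> drive_tool --plan '[{"linear": [0.36, -0.25, 0], "yaw": 0.25, "gripper": 255}, {"linear": [0.36, -0.25, 0], "yaw": 0.25, "gripper": 255}, {"linear": [0.36, -0.25, 0], "yaw": 0.25, "gripper": 255}, {"linear": [0.36, -0.25, 0], "yaw": 0.25, "gripper": 255}, {"linear": [0.36, -0.25, 0], "yaw": 0.25, "gripper": 255}, {"linear": [0.36, -0.25, 0], "yaw": 0.25, "gripper": 255}, {"linear": [0.36, -0.25, 0], "yaw": 0.25, "gripper": 255}, {"linear": [0, 0, 0], "yaw": 0, "gripper": 255}, {"linear": [0, 0, 0], "yaw": 0, "gripper": 255}, {"linear": [0, 0, 0], "yaw": 0, "gripper": 255}]'

```text
t: 24.05
position: [0.5526, -0.2108, 0.0929]
tool_rot: [-2.641, -1.697, 0.002]
contact_force: [-5.2, 2.4, 2.7]
width: 0.0004
```

```bash
python3 chk.py 11; python3 -c "
from h import *
p,d=snap('wrist','w11.png')"
```

```text
24.05 [ 0.5526 -0.2108  0.0929] [-5.204   2.3828  2.7284] yang -24.57303290935537
scene pin [(array([ 0.5694, -0.2198,  0.1038]), 0.75)]
top pin []
```

View pics/scene11.png

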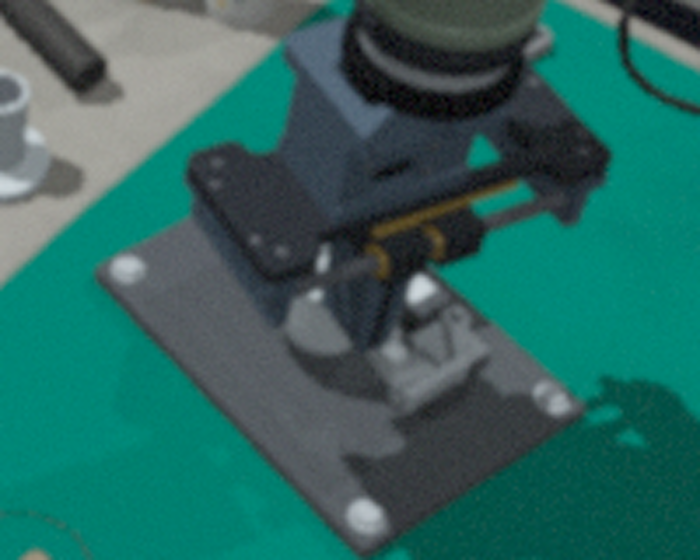

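View pics/w11.png

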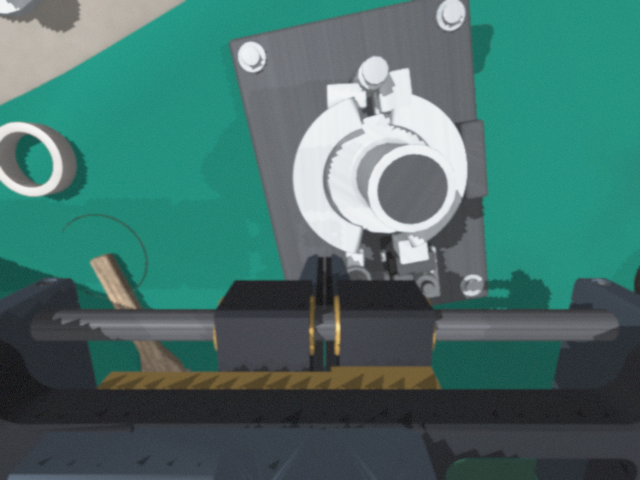

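First resistance of about 5.7 N: the nose has reached the pawl. Small steps from here.

>>> drive_tool --plan '[{"linear": [0.25, -0.15, 0], "yaw": 0.15, "gripper": 255}, {"linear": [0.25, -0.15, 0], "yaw": 0.15, "gripper": 255}, {"linear": [0.25, -0.15, 0], "yaw": 0.15, "gripper": 255}, {"linear": [0.25, -0.15, 0], "yaw": 0.15, "gripper": 255}, {"linear": [0.25, -0.15, 0], "yaw": 0.15, "gripper": 255}, {"linear": [0, 0, 0], "yaw": 0, "gripper": 255}, {"linear": [0, 0, 0], "yaw": 0, "gripper": 255}, {"linear": [0, 0, 0], "yaw": 0, "gripper": 255}, {"linear": [0, 0, 0], "yaw": 0, "gripper": 255}, {"linear": [0, 0, 0], "yaw": 0, "gripper": 255}]'

```text
t: 25.3
position: [0.5534, -0.2114, 0.0929]
tool_rot: [-2.629, -1.713, 0.003]
contact_force: [-5.9, 2.4, 4.4]
width: 0.0004
```

>>> drive_tool --plan '[{"linear": [0.27, -0.16, 0], "yaw": 0.15, "gripper": 255}, {"linear": [0.27, -0.16, 0], "yaw": 0.15, "gripper": 255}, {"linear": [0.27, -0.16, 0], "yaw": 0.15, "gripper": 255}, {"linear": [0.27, -0.16, 0], "yaw": 0.15, "gripper": 255}, {"linear": [0.27, -0.16, 0], "yaw": 0.15, "gripper": 255}, {"linear": [0.27, -0.16, 0], "yaw": 0.15, "gripper": 255}, {"linear": [0, 0, 0], "yaw": 0, "gripper": 255}, {"linear": [0, 0, 0], "yaw": 0, "gripper": 255}, {"linear": [0, 0, 0], "yaw": 0, "gripper": 255}, {"linear": [0, 0, 0], "yaw": 0, "gripper": 255}]'

```text
t: 26.3
position: [0.5543, -0.2121, 0.0929]
tool_rot: [-2.615, -1.733, 0.005]
contact_force: [-7.2, 3.7, 4.8]
width: 0.0005
```

>>> drive_tool --plan '[{"linear": [0.27, -0.15, 0], "yaw": 0.15, "gripper": 255}, {"linear": [0.27, -0.15, 0], "yaw": 0.15, "gripper": 255}, {"linear": [0.27, -0.15, 0], "yaw": 0.15, "gripper": 255}, {"linear": [0.27, -0.15, 0], "yaw": 0.15, "gripper": 255}, {"linear": [0.27, -0.15, 0], "yaw": 0.15, "gripper": 255}, {"linear": [0.27, -0.15, 0], "yaw": 0.15, "gripper": 255}, {"linear": [0, 0, 0], "yaw": 0, "gripper": 255}, {"linear": [0, 0, 0], "yaw": 0, "gripper": 255}, {"linear": [0, 0, 0], "yaw": 0, "gripper": 255}, {"linear": [0, 0, 0], "yaw": 0, "gripper": 255}]'

```text
t: 27.3
position: [0.5551, -0.2128, 0.0929]
tool_rot: [-2.6, -1.753, 0.007]
contact_force: [-9.4, 2.4, 6.5]
width: 0.0005
```

>>> drive_tool --plan '[{"linear": [0, 0, 0.5], "yaw": 0.0, "gripper": 255}, {"linear": [0.25, -0.13, 0.3], "yaw": 0.15, "gripper": 255}, {"linear": [0.25, -0.13, 0], "yaw": 0.15, "gripper": 255}, {"linear": [0.25, -0.13, 0], "yaw": 0.15, "gripper": 255}, {"linear": [0.25, -0.13, 0], "yaw": 0.15, "gripper": 255}, {"linear": [0.25, -0.13, 0], "yaw": 0.15, "gripper": 255}, {"linear": [0, 0, 0], "yaw": 0, "gripper": 255}, {"linear": [0, 0, 0], "yaw": 0, "gripper": 255}, {"linear": [0, 0, 0], "yaw": 0, "gripper": 255}, {"linear": [0, 0, 0], "yaw": 0, "gripper": 255}]'

```text
t: 28.3
position: [0.5555, -0.2132, 0.093]
tool_rot: [-2.587, -1.769, 0.009]
contact_force: [-9.9, 2.5, 4.7]
width: 0.0003
```

```bash
python3 chk.py 12; python3 -c "
from h import *
p,d=snap('wrist','w12.png')"
```

```text
28.3 [ 0.5555 -0.2132  0.093 ] [-9.9355  2.533   4.7118] yang -21.269836640151976
scene pin []
top pin []
```

View pics/w12.png

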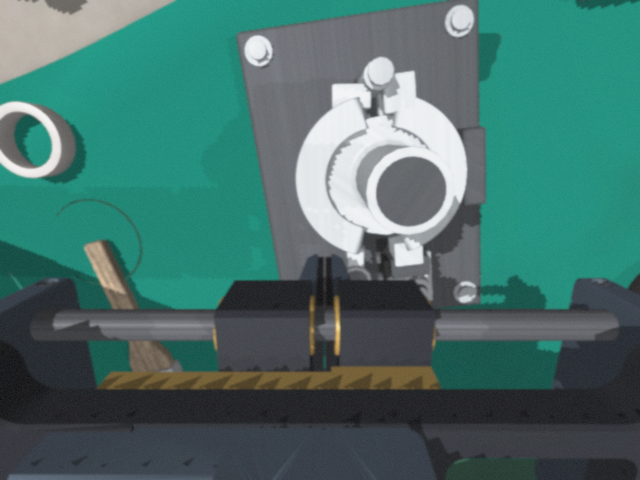

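```bash
python3 look.py 13; python3 - <<'E'
import cv2
p=cv2.imread('pics/w13.png');cv2.imwrite('pics/w13c.png',cv2.resize(p[60:310,270:500],None,fx=2.4,fy=2.4,interpolation=cv2.INTER_CUBIC))
E
```

```text
[ 0.5555 -0.2132  0.093 ] [-0.     0.     0.     0.     0.001 -0.001] 28.55
neck 6175 [ 0.6079 -0.1713  0.1345] [ 0.608  -0.172   0.1327] [0.0339 0.0338 0.0093] 0.13459892533537868
flange 4011 [ 0.5973 -0.1634  0.0804] [ 0.604  -0.1726  0.0798] [0.0565 0.0657 0.0064] 0.08033238280841545
hinge 597 [ 0.6184 -0.1236  0.0971] [ 0.6185 -0.1235  0.0969] [0.0117 0.0116 0.006 ] 0.09710321686703433
```

View pics/map13.png

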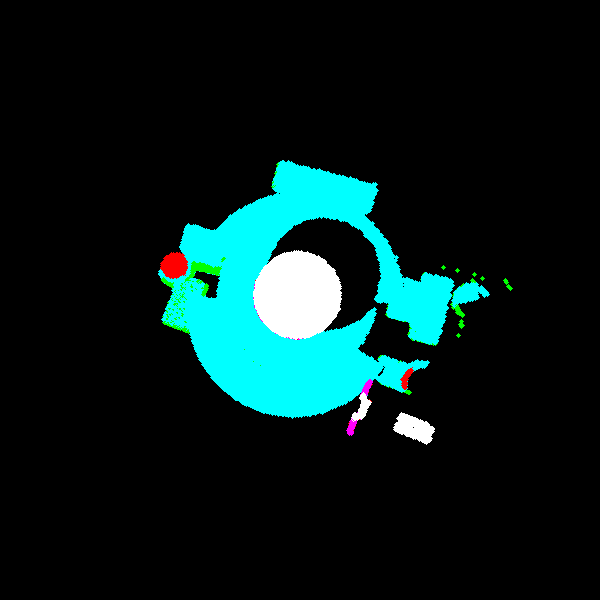

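View pics/w13c.png

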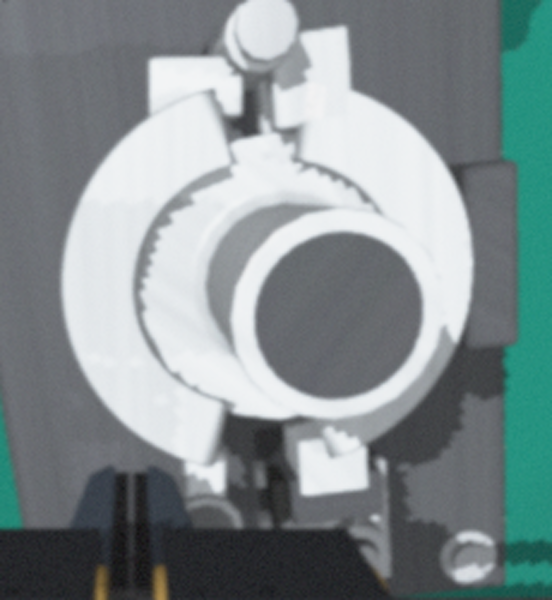

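The jaw lip is over the flange and the jaw is about 6° short of shut. The part has not moved. I continue gently.

>>> drive_tool --plan '[{"linear": [0.25, -0.12, 0], "yaw": 0.15, "gripper": 255}, {"linear": [0.25, -0.12, 0], "yaw": 0.15, "gripper": 255}, {"linear": [0.25, -0.12, 0], "yaw": 0.15, "gripper": 255}, {"linear": [0.25, -0.12, 0], "yaw": 0.15, "gripper": 255}, {"linear": [0.25, -0.12, 0], "yaw": 0.15, "gripper": 255}, {"linear": [0, 0, 0], "yaw": 0, "gripper": 255}, {"linear": [0, 0, 0], "yaw": 0, "gripper": 255}, {"linear": [0, 0, 0], "yaw": 0, "gripper": 255}, {"linear": [0, 0, 0], "yaw": 0, "gripper": 255}, {"linear": [0, 0, 0], "yaw": 0, "gripper": 255}]'

```text
t: 29.6
position: [0.5561, -0.2136, 0.093]
tool_rot: [-2.574, -1.785, 0.01]
contact_force: [-12.1, 4.4, 5.2]
width: 0.0005
```

```bash
cat > jaw.py <<'E'
from h import *
import sys
from scipy.optimize import least_squares
t=sys.argv[1]
if len(sys.argv)>2:
    T=wpose();p,d=snap('wrist','w%s.png'%t);np.savez('w%s.npz'%t,T=T,d=d)
f=np.load('w%s.npz'%t);T=f['T'];W=cloud('wrist',f['d'],T);X,Y,Z=W[...,0],W[...,1],W[...,2]
H=np.array([.6185,-.1234]);S=np.array([.6068,-.1718])
s=(Z>.081)&(Z<.092)
def outer(lo,hi,c0):
    q=W[s&(np.hypot(X-c0[0],Y-c0[1])<.05)&(np.hypot(X-c0[0],Y-c0[1])>.03)]
    for _ in range(4):
        a=np.degrees(np.arctan2(q[:,1]-c0[1],q[:,0]-c0[0]))%360;rr=np.hypot(q[:,0]-c0[0],q[:,1]-c0[1])
        E=np.array([q[k[np.argmax(rr[k])],:2] for b in np.arange(lo,hi,2) for k in [np.where((a-b)%360<2)[0]] if len(k)])
        c0=least_squares(lambda v:np.hypot(E[:,0]-v[0],E[:,1]-v[1])-.042,c0,loss='soft_l1',f_scale=.0007).x
    return c0,len(E)
cr,n=outer(-60,10,S);print('rear centre',cr,n)
cj,n=outer(130,215,S+[-.008,0]);print('jaw centre',cj,n)
a=lambda v:np.arctan2(v[1],v[0])
print('dist',np.hypot(*(cj-H)),np.hypot(*(cr-H)),'theta vs S', (a(S-H)-a(cj-H)), 'vs rear',(a(cr-H)-a(cj-H)))
E
python3 jaw.py 13
```

```text
rear centre [ 0.615  -0.1716] 35
jaw centre [ 0.6018 -0.1704] 43
dist 0.04991048710313473 0.04834912930227242 theta vs S 0.1031755783957844 vs rear 0.26741129833559873
```

>>> drive_tool --plan '[{"linear": [0.2, -0.09, 0], "yaw": 0.1, "gripper": 255}, {"linear": [0.2, -0.09, 0], "yaw": 0.1, "gripper": 255}, {"linear": [0.2, -0.09, 0], "yaw": 0.1, "gripper": 255}, {"linear": [0.2, -0.09, 0], "yaw": 0.1, "gripper": 255}, {"linear": [0, 0, 0], "yaw": 0, "gripper": 255}, {"linear": [0, 0, 0], "yaw": 0, "gripper": 255}, {"linear": [0, 0, 0], "yaw": 0, "gripper": 255}, {"linear": [0, 0, 0], "yaw": 0, "gripper": 255}, {"linear": [0, 0, 0], "yaw": 0, "gripper": 255}, {"linear": [0, 0, 0], "yaw": 0, "gripper": 255}]'

```text
t: 30.6
position: [0.5564, -0.2139, 0.093]
tool_rot: [-2.567, -1.794, 0.011]
contact_force: [-12.2, 3.4, 5.9]
width: 0.0003
```

```bash
python3 - <<'E'
from h import *
p,d=snap('scene','s14.png')
cv2.imwrite('pics/s14c.png',cv2.resize(p[250:340,400:500,::-1],None,fx=6.5,fy=6.5,interpolation=cv2.INTER_CUBIC))
p,d=snap('top','t14.png')
cv2.imwrite('pics/t14c.png',cv2.resize(p[160:280,350:470,::-1],None,fx=4.8,fy=4.8,interpolation=cv2.INTER_CUBIC))
E
python3 jaw.py 14 x
```

```text
rear centre [ 0.6149 -0.1718] 35
jaw centre [ 0.6023 -0.1707] 43
dist 0.05002944988338969 0.048518524345891274 theta vs S 0.09228068854750648 vs rear 0.25508322187456556
```

View pics/s14c.png

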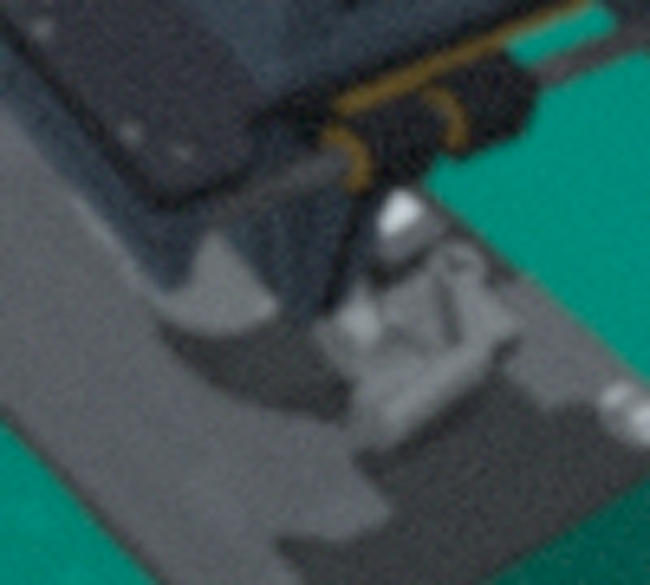

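View pics/t14c.png

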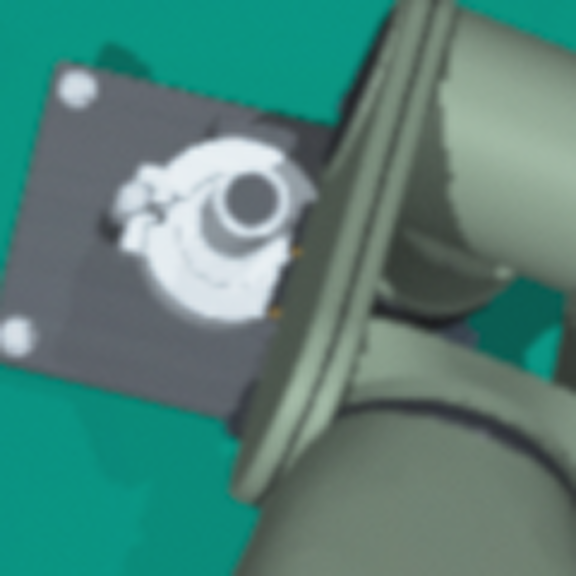

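θ ≈ 0.09 and the force has levelled off near 12.7 N while the jaw still advances. I continue in sub-millimetre steps.

>>> drive_tool --plan '[{"linear": [0.2, -0.08, 0], "yaw": 0.1, "gripper": 255}, {"linear": [0.2, -0.08, 0], "yaw": 0.1, "gripper": 255}, {"linear": [0.2, -0.08, 0], "yaw": 0.1, "gripper": 255}, {"linear": [0.2, -0.08, 0], "yaw": 0.1, "gripper": 255}, {"linear": [0.2, -0.08, 0], "yaw": 0.1, "gripper": 255}, {"linear": [0, 0, 0], "yaw": 0, "gripper": 255}, {"linear": [0, 0, 0], "yaw": 0, "gripper": 255}, {"linear": [0, 0, 0], "yaw": 0, "gripper": 255}, {"linear": [0, 0, 0], "yaw": 0, "gripper": 255}, {"linear": [0, 0, 0], "yaw": 0, "gripper": 255}]'

```text
t: 31.75
position: [0.557, -0.2143, 0.0929]
tool_rot: [-2.559, -1.805, 0.012]
contact_force: [-14.6, 3.3, 6.2]
width: 0.0008
```

```bash
python3 - <<'E'
from h import *
for i in range(3):
    o=get_obs();print(o['t'],o['contact_force'],o['torque'],o['joint_efforts'],o['position'])
    if i<2: snap('top')
print(np.degrees(np.arctan2(wpose()[1,1],wpose()[0,1])), o['joint_pos'])
E
python3 jaw.py 15 x
```

```text
31.75 [-14.645    3.3427   6.1691] [ 0.451   2.3101 -0.048 ] [  1.0309 -42.0607 -25.9344   0.548   -4.231   -0.046 ] [ 0.557  -0.2143  0.0929]
31.8 [-13.2175   4.0072   6.0259] [ 0.3857  2.2378 -0.0224] [  1.0315 -42.0603 -25.9343   0.548   -4.231   -0.046 ] [ 0.557  -0.2143  0.093 ]
31.85 [-13.2641   3.1931   5.9089] [ 0.4025  2.2556 -0.0825] [  1.0312 -42.0607 -25.9343   0.548   -4.2311  -0.046 ] [ 0.557  -0.2143  0.093 ]
-19.612587598594274 [-0.386   0.4568  1.6739 -0.0012  1.0237 -0.043 ]
rear centre [ 0.6149 -0.1718] 35
jaw centre [ 0.6026 -0.1709] 43
dist 0.050106954715404294 0.048553314803671394 theta vs S 0.08634490368799419 vs rear 0.249977245537363
```

The averaged force is about 13.8 N and θ ≈ 0.086. If the carriage is set near, the snap point could be close. I continue in even smaller steps.

>>> drive_tool --plan '[{"linear": [0.14, -0.06, 0], "yaw": 0, "gripper": 255}, {"linear": [0.14, -0.06, 0], "yaw": 0, "gripper": 255}, {"linear": [0.14, -0.06, 0], "yaw": 0, "gripper": 255}, {"linear": [0.14, -0.06, 0], "yaw": 0, "gripper": 255}, {"linear": [0.14, -0.06, 0], "yaw": 0, "gripper": 255}, {"linear": [0, 0, 0], "yaw": 0, "gripper": 255}, {"linear": [0, 0, 0], "yaw": 0, "gripper": 255}, {"linear": [0, 0, 0], "yaw": 0, "gripper": 255}, {"linear": [0, 0, 0], "yaw": 0, "gripper": 255}, {"linear": [0, 0, 0], "yaw": 0, "gripper": 255}]'

```text
t: 32.9
position: [0.5572, -0.2144, 0.0929]
tool_rot: [-2.558, -1.804, 0.013]
contact_force: [-15.5, 4.5, 7.2]
width: 0.0004
```

The jaw is stiffening (16 N), so I should not push on blindly. I back off and inspect the catch.

>>> drive_tool --plan '[{"linear": [-2, 1, 0], "yaw": 0, "gripper": 255}, {"linear": [-6, 2, 0], "yaw": 0, "gripper": 255}, {"linear": [-10, 4, 0], "yaw": 0, "gripper": 255}, {"linear": [-6, 2, 10], "yaw": 0, "gripper": 255}, {"linear": [0, -5, 30], "yaw": 0, "gripper": 255}, {"linear": [6, -20, 35], "yaw": 0, "gripper": 255}, {"linear": [10, -30, 30], "yaw": 0, "gripper": 255}, {"linear": [10, -30, 15], "yaw": 0, "gripper": 255}, {"linear": [5, -15, 0], "yaw": 0, "gripper": 255}, {"linear": [0, 0, 0], "yaw": 0, "gripper": 255}]'

```text
t: 33.9
position: [0.5704, -0.3086, 0.2134]
tool_rot: [2.569, 1.808, 0.0]
contact_force: [-1.3, 0.4, -1.7]
width: 0.0004
```

```bash
python3 look.py 16; python3 jaw.py 16; python3 - <<'E'
from h import *
print([(r['centre'],r['score']) for r in landmark_of('wrist','jaw_pin')],[(r['centre'],r['score']) for r in landmark_of('wrist','seat')])
E
```

```text
[ 0.5704 -0.3086  0.2134] [ 0.029 -0.007  0.073  0.023  0.017  0.011] 33.9
neck 2339 [ 0.6082 -0.1728  0.1345] [ 0.6081 -0.1725  0.1326] [0.0337 0.0337 0.009 ] 0.13460138456313492
flange 1727 [ 0.5987 -0.1799  0.0804] [ 0.6048 -0.1747  0.0787] [0.0566 0.0584 0.0085] 0.08036129972908285
rear centre [ 0.6148 -0.1716] 35
jaw centre [ 0.6028 -0.1709] 43
dist 0.049988433085260006 0.048383418670235344 theta vs S 0.08175553457721452 vs rear 0.24201977856473844
[([0.5784, -0.2199, 0.1052], 0.86)] []
```

View pics/w16.png

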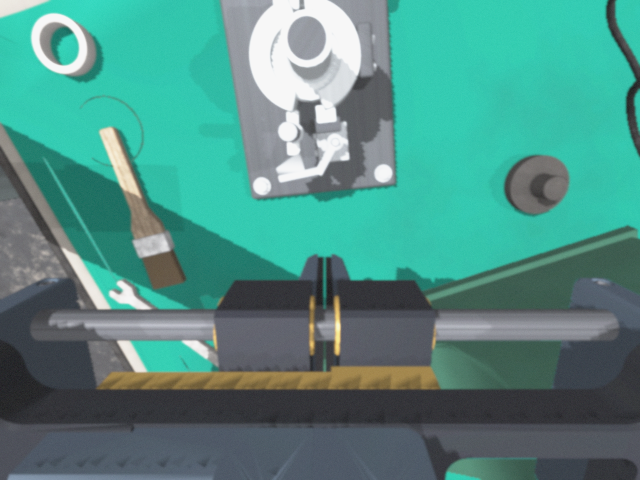

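View pics/map16.png

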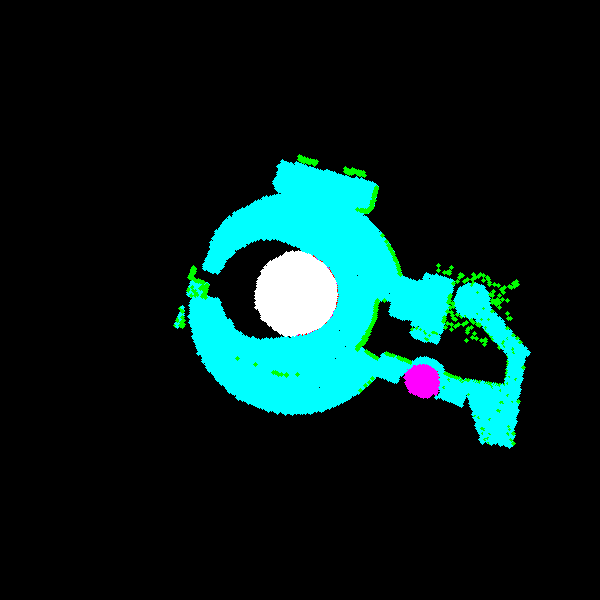

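The wrist view shows the jaw at θ ≈ 0.08, holding by itself. The nose is on the pawl hook, and the pawl is already deflected about 0.15 rad of its 0.17, so it has not snapped but is near the peak. The part is undisturbed. I go back and finish the push.

>>> drive_tool --plan '[{"linear": [-6, 25, 0], "yaw": 0, "gripper": 255}, {"linear": [-8, 30, 0], "yaw": 0, "gripper": 255}, {"linear": [-8, 30, 0], "yaw": 0, "gripper": 255}, {"linear": [-4, 15, -15], "yaw": 0, "gripper": 255}, {"linear": [0, 0, -30], "yaw": 0, "gripper": 255}, {"linear": [0, 0, -30], "yaw": 0, "gripper": 255}, {"linear": [0, 0, -26], "yaw": 0, "gripper": 255}, {"linear": [0, 0, -14], "yaw": 0, "gripper": 255}, {"linear": [0, 0, 0], "yaw": 0, "gripper": 255}, {"linear": [0, 0, 0], "yaw": 0, "gripper": 255}]'

```text
t: 35.05
position: [0.544, -0.2063, 0.0988]
tool_rot: [-2.566, -1.811, 0.001]
contact_force: [0.9, -0.1, 0.4]
width: 0.0004
```

>>> drive_tool --plan '[{"linear": [2.5, -1.6, 0], "yaw": 0, "gripper": 255}, {"linear": [2.5, -1.6, 0], "yaw": 0, "gripper": 255}, {"linear": [2.5, -1.6, 0], "yaw": 0, "gripper": 255}, {"linear": [2.5, -1.6, 0], "yaw": 0, "gripper": 255}, {"linear": [1, -0.6, 0], "yaw": 0, "gripper": 255}, {"linear": [1, -0.5, 0], "yaw": 0, "gripper": 255}, {"linear": [0.5, -0.2, 0], "yaw": 0, "gripper": 255}, {"linear": [0.5, -0.2, 0], "yaw": 0, "gripper": 255}, {"linear": [0, 0, 0], "yaw": 0, "gripper": 255}, {"linear": [0, 0, 0], "yaw": 0, "gripper": 255}]'

```text
t: 36.05
position: [0.5568, -0.215, 0.0987]
tool_rot: [-2.567, -1.81, 0.001]
contact_force: [-1.6, -0.6, 0.8]
width: 0.0008
```

>>> drive_tool --plan '[{"linear": [0.35, -0.13, 0.1], "yaw": 0, "gripper": 255}, {"linear": [0.35, -0.13, 0.1], "yaw": 0, "gripper": 255}, {"linear": [0.35, -0.13, 0.1], "yaw": 0, "gripper": 255}, {"linear": [0.35, -0.13, 0.1], "yaw": 0, "gripper": 255}, {"linear": [0.35, -0.13, 0.1], "yaw": 0, "gripper": 255}, {"linear": [0.35, -0.13, 0.1], "yaw": 0, "gripper": 255}, {"linear": [0, 0, 0], "yaw": 0, "gripper": 255}, {"linear": [0, 0, 0], "yaw": 0, "gripper": 255}, {"linear": [0, 0, 0], "yaw": 0, "gripper": 255}, {"linear": [0, 0, 0], "yaw": 0, "gripper": 255}]'

```text
t: 37.05
position: [0.5571, -0.2152, 0.0988]
tool_rot: [-2.564, -1.808, 0.005]
contact_force: [-7.7, 2.4, 1.4]
width: 0.0006
```

>>> drive_tool --plan '[{"linear": [0.2, -0.08, 0.1], "yaw": 0, "gripper": 255}, {"linear": [0.2, -0.08, 0.1], "yaw": 0, "gripper": 255}, {"linear": [0.2, -0.08, 0.1], "yaw": 0, "gripper": 255}, {"linear": [0.2, -0.08, 0.1], "yaw": 0, "gripper": 255}, {"linear": [0.2, -0.08, 0.1], "yaw": 0, "gripper": 255}, {"linear": [0.2, -0.08, 0.1], "yaw": 0, "gripper": 255}, {"linear": [0, 0, 0], "yaw": 0, "gripper": 255}, {"linear": [0, 0, 0], "yaw": 0, "gripper": 255}, {"linear": [0, 0, 0], "yaw": 0, "gripper": 255}, {"linear": [0, 0, 0], "yaw": 0, "gripper": 255}]'

```text
t: 38.05
position: [0.5572, -0.2152, 0.0989]
tool_rot: [-2.562, -1.806, 0.007]
contact_force: [-9.0, 2.2, 1.1]
width: 0.0004
```

>>> drive_tool --plan '[{"linear": [0.15, -0.06, 0.1], "yaw": 0, "gripper": 255}, {"linear": [0.15, -0.06, 0.1], "yaw": 0, "gripper": 255}, {"linear": [0.15, -0.06, 0.1], "yaw": 0, "gripper": 255}, {"linear": [0.15, -0.06, 0.1], "yaw": 0, "gripper": 255}, {"linear": [0, 0, 0], "yaw": 0, "gripper": 255}, {"linear": [0, 0, 0], "yaw": 0, "gripper": 255}, {"linear": [0, 0, 0], "yaw": 0, "gripper": 255}, {"linear": [0, 0, 0], "yaw": 0, "gripper": 255}, {"linear": [0, 0, 0], "yaw": 0, "gripper": 255}, {"linear": [0, 0, 0], "yaw": 0, "gripper": 255}]'

```text
t: 39.05
position: [0.5572, -0.2152, 0.0989]
tool_rot: [-2.561, -1.806, 0.009]
contact_force: [-9.5, 2.7, 0.5]
width: 0.0007
```

>>> drive_tool --plan '[{"linear": [0.2, -0.08, 0.05], "yaw": 0, "gripper": 255}, {"linear": [0.2, -0.08, 0.05], "yaw": 0, "gripper": 255}, {"linear": [0.2, -0.08, 0.05], "yaw": 0, "gripper": 255}, {"linear": [0.2, -0.08, 0.05], "yaw": 0, "gripper": 255}, {"linear": [0.2, -0.08, 0.05], "yaw": 0, "gripper": 255}, {"linear": [0, 0, 0], "yaw": 0, "gripper": 255}, {"linear": [0, 0, 0], "yaw": 0, "gripper": 255}, {"linear": [0, 0, 0], "yaw": 0, "gripper": 255}, {"linear": [0, 0, 0], "yaw": 0, "gripper": 255}, {"linear": [0, 0, 0], "yaw": 0, "gripper": 255}]'

```text
t: 40.05
position: [0.5572, -0.2152, 0.0989]
tool_rot: [-2.559, -1.804, 0.011]
contact_force: [-10.4, 3.9, 0.4]
width: 0.0
```

>>> drive_tool --plan '[{"linear": [0.2, -0.08, 0.05], "yaw": 0, "gripper": 255}, {"linear": [0.2, -0.08, 0.05], "yaw": 0, "gripper": 255}, {"linear": [0.2, -0.08, 0.05], "yaw": 0, "gripper": 255}, {"linear": [0.2, -0.08, 0.05], "yaw": 0, "gripper": 255}, {"linear": [0, 0, 0], "yaw": 0, "gripper": 255}, {"linear": [0, 0, 0], "yaw": 0, "gripper": 255}, {"linear": [0, 0, 0], "yaw": 0, "gripper": 255}, {"linear": [0, 0, 0], "yaw": 0, "gripper": 255}, {"linear": [0, 0, 0], "yaw": 0, "gripper": 255}, {"linear": [0, 0, 0], "yaw": 0, "gripper": 255}]'

```text
t: 41.05
position: [0.5573, -0.2152, 0.099]
tool_rot: [-2.558, -1.804, 0.012]
contact_force: [-12.2, 3.2, 1.2]
width: -0.0
```

>>> drive_tool --plan '[{"linear": [0.2, -0.08, 0], "yaw": 0, "gripper": 255}, {"linear": [0.2, -0.08, 0], "yaw": 0, "gripper": 255}, {"linear": [0.2, -0.08, 0], "yaw": 0, "gripper": 255}, {"linear": [0.2, -0.08, 0], "yaw": 0, "gripper": 255}, {"linear": [0.2, -0.08, 0], "yaw": 0, "gripper": 255}, {"linear": [0, 0, 0], "yaw": 0, "gripper": 255}, {"linear": [0, 0, 0], "yaw": 0, "gripper": 255}, {"linear": [0, 0, 0], "yaw": 0, "gripper": 255}, {"linear": [0, 0, 0], "yaw": 0, "gripper": 255}, {"linear": [0, 0, 0], "yaw": 0, "gripper": 255}]'

```text
t: 42.05
position: [0.5575, -0.2153, 0.0989]
tool_rot: [-2.557, -1.803, 0.014]
contact_force: [-14.9, 3.2, 1.4]
width: 0.0007
```

>>> drive_tool --plan '[{"linear": [0.15, -0.06, 0], "yaw": 0, "gripper": 255}, {"linear": [0.15, -0.06, 0], "yaw": 0, "gripper": 255}, {"linear": [0.15, -0.06, 0], "yaw": 0, "gripper": 255}, {"linear": [0.15, -0.06, 0], "yaw": 0, "gripper": 255}, {"linear": [0, 0, 0], "yaw": 0, "gripper": 255}, {"linear": [0, 0, 0], "yaw": 0, "gripper": 255}, {"linear": [0, 0, 0], "yaw": 0, "gripper": 255}, {"linear": [0, 0, 0], "yaw": 0, "gripper": 255}, {"linear": [0, 0, 0], "yaw": 0, "gripper": 255}, {"linear": [0, 0, 0], "yaw": 0, "gripper": 255}]'

```text
t: 43.05
position: [0.5578, -0.2155, 0.0989]
tool_rot: [-2.556, -1.802, 0.015]
contact_force: [-15.4, 5.1, 3.3]
width: 0.0007
```

>>> drive_tool --plan '[{"linear": [0.15, -0.06, 0], "yaw": 0, "gripper": 255}, {"linear": [0.15, -0.06, 0], "yaw": 0, "gripper": 255}, {"linear": [0.15, -0.06, 0], "yaw": 0, "gripper": 255}, {"linear": [0.15, -0.06, 0], "yaw": 0, "gripper": 255}, {"linear": [0.15, -0.06, 0], "yaw": 0, "gripper": 255}, {"linear": [0.15, -0.06, 0], "yaw": 0, "gripper": 255}, {"linear": [0, 0, 0], "yaw": 0, "gripper": 255}, {"linear": [0, 0, 0], "yaw": 0, "gripper": 255}, {"linear": [0, 0, 0], "yaw": 0, "gripper": 255}, {"linear": [0, 0, 0], "yaw": 0, "gripper": 255}]'

```text
t: 44.05
position: [0.5605, -0.2168, 0.099]
tool_rot: [-2.559, -1.805, 0.011]
contact_force: [-11.2, 1.5, 0.0]
width: 0.0001
```

```bash
python3 jaw.py 17 x; python3 -c "
from h import *
o=get_obs();print(o['t'],o['position'],o['contact_force'],o['torque'])"
```

```text
rear centre [ 0.6149 -0.1715] 35
jaw centre [ 0.6043 -0.1713] 43
dist 0.05001388301028657 0.04828483665816638 theta vs S 0.05172003792341595 vs rear 0.21347612513250502
44.1 [ 0.5605 -0.2168  0.099 ] [-10.9404   2.4809  -0.6421] [ 0.3713  1.9632 -0.07  ]
```

The jaw jumped 3 mm forward and the force fell from 16 to 11 N, so it either snapped or passed the hump. I back off and look.

>>> drive_tool --plan '[{"linear": [-3, 1, 0], "yaw": 0, "gripper": 255}, {"linear": [-8, 3, 0], "yaw": 0, "gripper": 255}, {"linear": [-12, 5, 0], "yaw": 0, "gripper": 255}, {"linear": [-6, 2, 15], "yaw": 0, "gripper": 255}, {"linear": [0, -10, 35], "yaw": 0, "gripper": 255}, {"linear": [6, -25, 35], "yaw": 0, "gripper": 255}, {"linear": [10, -30, 25], "yaw": 0, "gripper": 255}, {"linear": [10, -30, 5], "yaw": 0, "gripper": 255}, {"linear": [0, 0, 0], "yaw": 0, "gripper": 255}, {"linear": [0, 0, 0], "yaw": 0, "gripper": 255}]'

```text
t: 45.1
position: [0.5628, -0.3027, 0.2168]
tool_rot: [2.567, 1.808, 0.002]
contact_force: [-0.7, 0.2, 0.1]
width: 0.0
```

```bash
python3 look.py 18; python3 jaw.py 18; python3 - <<'E'
import cv2
p=cv2.imread('pics/w18.png');cv2.imwrite('pics/w18c.png',cv2.resize(p[0:210,220:400],None,fx=2.8,fy=2.8,interpolation=cv2.INTER_CUBIC))
E
```

```text
[ 0.5628 -0.3027  0.2168] [ 0.02  -0.005  0.041  0.004  0.005  0.001] 45.1
neck 2250 [ 0.6081 -0.1727  0.1345] [ 0.6083 -0.1724  0.1329] [0.034  0.0336 0.0095] 0.13459960257833994
flange 1569 [ 0.599  -0.1799  0.0804] [ 0.6057 -0.1757  0.0785] [0.0554 0.0598 0.0089] 0.08036226090995513
rear centre [ 0.6148 -0.1717] 35
jaw centre [ 0.6043 -0.1715] 43
dist 0.05014187061754689 0.04846437739347853 theta vs S 0.04983943385908396 vs rear 0.2106005066646961
```

View pics/w18c.png

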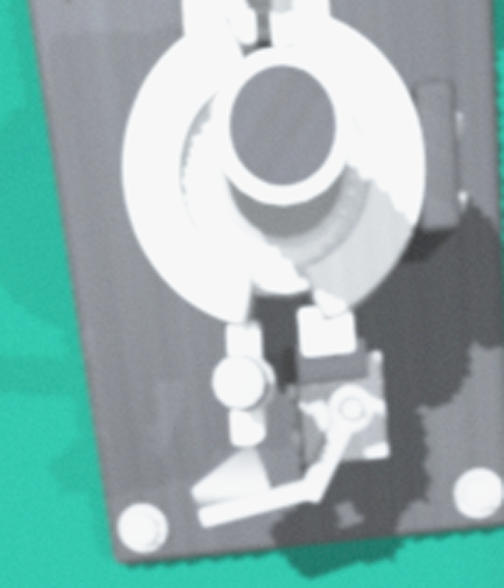

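View pics/map18.png

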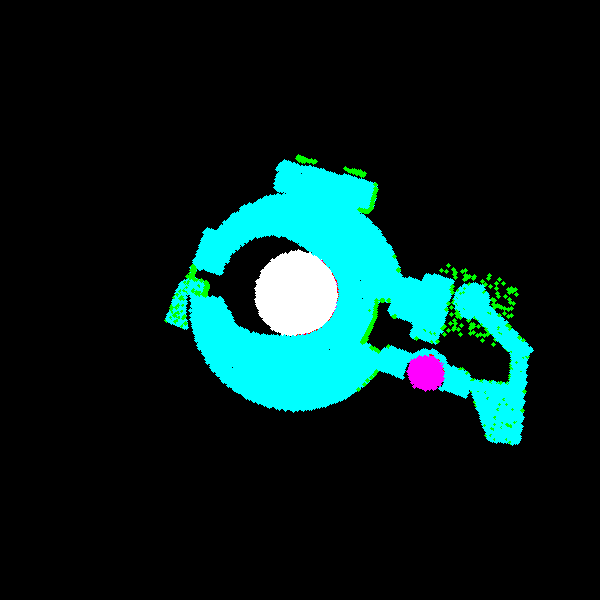

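Not snapped yet: the pawl is at about full deflection (hook edge moved from (455,380) to (471,380) on the map) and the nose has a few mm left to pass the hook tip. I return and push on.

>>> drive_tool --plan '[{"linear": [-6, 30, -5], "yaw": 0, "gripper": 255}, {"linear": [-6, 31, -15], "yaw": 0, "gripper": 255}, {"linear": [-5, 31, -25], "yaw": 0, "gripper": 255}, {"linear": [0, 0, -30], "yaw": 0, "gripper": 255}, {"linear": [0, 0, -25], "yaw": 0, "gripper": 255}, {"linear": [0, 0, -13], "yaw": 0, "gripper": 255}, {"linear": [0, 0, -5], "yaw": 0, "gripper": 255}, {"linear": [3, -1, 0], "yaw": 0, "gripper": 255}, {"linear": [3, -1, 0], "yaw": 0, "gripper": 255}, {"linear": [0, 0, 0], "yaw": 0, "gripper": 255}]'

```text
t: 46.15
position: [0.5529, -0.213, 0.0992]
tool_rot: [2.566, 1.808, 0.003]
contact_force: [0.7, -0.2, -0.0]
width: 0.0002
```

>>> drive_tool --plan '[{"linear": [2, -1, 0], "yaw": 0, "gripper": 255}, {"linear": [2, -1, 0], "yaw": 0, "gripper": 255}, {"linear": [2, -1, 0], "yaw": 0, "gripper": 255}, {"linear": [1, -0.5, 0], "yaw": 0, "gripper": 255}, {"linear": [0.6, -0.2, 0.1], "yaw": 0, "gripper": 255}, {"linear": [0.5, -0.2, 0.1], "yaw": 0, "gripper": 255}, {"linear": [0.4, -0.15, 0.1], "yaw": 0, "gripper": 255}, {"linear": [0.4, -0.15, 0.1], "yaw": 0, "gripper": 255}, {"linear": [0, 0, 0], "yaw": 0, "gripper": 255}, {"linear": [0, 0, 0], "yaw": 0, "gripper": 255}]'

```text
t: 47.15
position: [0.5599, -0.2164, 0.0981]
tool_rot: [-2.567, -1.81, 0.001]
contact_force: [-1.9, 1.0, -0.3]
width: 0.0005
```

>>> drive_tool --plan '[{"linear": [0.3, -0.1, 0.1], "yaw": 0, "gripper": 255}, {"linear": [0.3, -0.1, 0.1], "yaw": 0, "gripper": 255}, {"linear": [0.3, -0.1, 0.1], "yaw": 0, "gripper": 255}, {"linear": [0.3, -0.1, 0.1], "yaw": 0, "gripper": 255}, {"linear": [0.3, -0.1, 0.1], "yaw": 0, "gripper": 255}, {"linear": [0.3, -0.1, 0], "yaw": 0, "gripper": 255}, {"linear": [0, 0, 0], "yaw": 0, "gripper": 255}, {"linear": [0, 0, 0], "yaw": 0, "gripper": 255}, {"linear": [0, 0, 0], "yaw": 0, "gripper": 255}, {"linear": [0, 0, 0], "yaw": 0, "gripper": 255}]'

```text
t: 48.15
position: [0.5603, -0.2165, 0.0981]
tool_rot: [-2.565, -1.808, 0.004]
contact_force: [-6.1, 0.8, -1.1]
width: 0.0001
```

>>> drive_tool --plan '[{"linear": [0.3, -0.1, 0], "yaw": 0, "gripper": 255}, {"linear": [0.3, -0.1, 0], "yaw": 0, "gripper": 255}, {"linear": [0.3, -0.1, 0], "yaw": 0, "gripper": 255}, {"linear": [0.3, -0.1, 0], "yaw": 0, "gripper": 255}, {"linear": [0.3, -0.1, 0], "yaw": 0, "gripper": 255}, {"linear": [0.3, -0.1, 0], "yaw": 0, "gripper": 255}, {"linear": [0, 0, 0], "yaw": 0, "gripper": 255}, {"linear": [0, 0, 0], "yaw": 0, "gripper": 255}, {"linear": [0, 0, 0], "yaw": 0, "gripper": 255}, {"linear": [0, 0, 0], "yaw": 0, "gripper": 255}]'

```text
t: 49.15
position: [0.5605, -0.2166, 0.098]
tool_rot: [-2.562, -1.806, 0.008]
contact_force: [-10.1, 2.4, 0.9]
width: 0.0005
```

>>> drive_tool --plan '[{"linear": [0.3, -0.1, 0], "yaw": 0, "gripper": 255}, {"linear": [0.3, -0.1, 0], "yaw": 0, "gripper": 255}, {"linear": [0.3, -0.1, 0], "yaw": 0, "gripper": 255}, {"linear": [0.3, -0.1, 0], "yaw": 0, "gripper": 255}, {"linear": [0, 0, 0], "yaw": 0, "gripper": 255}, {"linear": [0, 0, 0], "yaw": 0, "gripper": 255}, {"linear": [0, 0, 0], "yaw": 0, "gripper": 255}, {"linear": [0, 0, 0], "yaw": 0, "gripper": 255}, {"linear": [0, 0, 0], "yaw": 0, "gripper": 255}, {"linear": [0, 0, 0], "yaw": 0, "gripper": 255}]'

```text
t: 50.15
position: [0.5624, -0.2175, 0.0981]
tool_rot: [-2.563, -1.807, 0.006]
contact_force: [-8.6, 1.5, 0.1]
width: 0.0003
```

It is sliding at a steady 9 N now.

>>> drive_tool --plan '[{"linear": [0.3, -0.1, 0], "yaw": 0, "gripper": 255}, {"linear": [0.3, -0.1, 0], "yaw": 0, "gripper": 255}, {"linear": [0.3, -0.1, 0], "yaw": 0, "gripper": 255}, {"linear": [0.3, -0.1, 0], "yaw": 0, "gripper": 255}, {"linear": [0.3, -0.1, 0], "yaw": 0, "gripper": 255}, {"linear": [0, 0, 0], "yaw": 0, "gripper": 255}, {"linear": [0, 0, 0], "yaw": 0, "gripper": 255}, {"linear": [0, 0, 0], "yaw": 0, "gripper": 255}, {"linear": [0, 0, 0], "yaw": 0, "gripper": 255}, {"linear": [0, 0, 0], "yaw": 0, "gripper": 255}]'

```text
t: 51.15
position: [0.5637, -0.2181, 0.0981]
tool_rot: [-2.563, -1.807, 0.007]
contact_force: [-8.4, 0.8, 0.6]
width: 0.0003
```

>>> drive_tool --plan '[{"linear": [0.3, -0.1, 0], "yaw": 0, "gripper": 255}, {"linear": [0.3, -0.1, 0], "yaw": 0, "gripper": 255}, {"linear": [0.3, -0.1, 0], "yaw": 0, "gripper": 255}, {"linear": [0.3, -0.1, 0], "yaw": 0, "gripper": 255}, {"linear": [0, 0, 0], "yaw": 0, "gripper": 255}, {"linear": [0, 0, 0], "yaw": 0, "gripper": 255}, {"linear": [0, 0, 0], "yaw": 0, "gripper": 255}, {"linear": [0, 0, 0], "yaw": 0, "gripper": 255}, {"linear": [0, 0, 0], "yaw": 0, "gripper": 255}, {"linear": [0, 0, 0], "yaw": 0, "gripper": 255}]'

```text
t: 52.15
position: [0.5649, -0.2186, 0.0981]
tool_rot: [-2.563, -1.807, 0.007]
contact_force: [-8.4, 1.6, 0.4]
width: 0.0007
```

>>> drive_tool --plan '[{"linear": [0.3, -0.1, 0], "yaw": 0, "gripper": 255}, {"linear": [0.3, -0.1, 0], "yaw": 0, "gripper": 255}, {"linear": [0.3, -0.1, 0], "yaw": 0, "gripper": 255}, {"linear": [0.3, -0.1, 0], "yaw": 0, "gripper": 255}, {"linear": [0, 0, 0], "yaw": 0, "gripper": 255}, {"linear": [0, 0, 0], "yaw": 0, "gripper": 255}, {"linear": [0, 0, 0], "yaw": 0, "gripper": 255}, {"linear": [0, 0, 0], "yaw": 0, "gripper": 255}, {"linear": [0, 0, 0], "yaw": 0, "gripper": 255}, {"linear": [0, 0, 0], "yaw": 0, "gripper": 255}]'

```text
t: 53.15
position: [0.5667, -0.2191, 0.0982]
tool_rot: [-2.564, -1.808, 0.006]
contact_force: [-7.1, 0.6, -0.4]
width: 0.0002
```

>>> drive_tool --plan '[{"linear": [0.3, -0.1, 0], "yaw": 0, "gripper": 255}, {"linear": [0.3, -0.1, 0], "yaw": 0, "gripper": 255}, {"linear": [0.3, -0.1, 0], "yaw": 0, "gripper": 255}, {"linear": [0.3, -0.1, 0], "yaw": 0, "gripper": 255}, {"linear": [0, 0, 0], "yaw": 0, "gripper": 255}, {"linear": [0, 0, 0], "yaw": 0, "gripper": 255}, {"linear": [0, 0, 0], "yaw": 0, "gripper": 255}, {"linear": [0, 0, 0], "yaw": 0, "gripper": 255}, {"linear": [0, 0, 0], "yaw": 0, "gripper": 255}, {"linear": [0, 0, 0], "yaw": 0, "gripper": 255}]'

```text
t: 54.15
position: [0.5668, -0.2191, 0.0981]
tool_rot: [-2.562, -1.807, 0.008]
contact_force: [-10.1, 1.6, 1.1]
width: 0.0003
```

It jumped 1.9 mm with a force drop, then met a hard stop (0.1 mm for 1.2 mm commanded). That is the snap and the rubber stop. I retreat and verify.

>>> drive_tool --plan '[{"linear": [-3, 1, 0], "yaw": 0, "gripper": 255}, {"linear": [-8, 3, 0], "yaw": 0, "gripper": 255}, {"linear": [-12, 5, 0], "yaw": 0, "gripper": 255}, {"linear": [-6, 2, 15], "yaw": 0, "gripper": 255}, {"linear": [0, -10, 35], "yaw": 0, "gripper": 255}, {"linear": [6, -25, 35], "yaw": 0, "gripper": 255}, {"linear": [8, -30, 25], "yaw": 0, "gripper": 255}, {"linear": [6, -30, 5], "yaw": 0, "gripper": 255}, {"linear": [0, 0, 0], "yaw": 0, "gripper": 255}, {"linear": [0, 0, 0], "yaw": 0, "gripper": 255}]'

```text
t: 55.15
position: [0.5617, -0.3042, 0.2148]
tool_rot: [2.567, 1.808, 0.002]
contact_force: [-0.3, -0.5, -0.5]
width: 0.0006
```

```bash
python3 look.py 19; python3 jaw.py 19; python3 - <<'E'
import cv2
p=cv2.imread('pics/w19.png');cv2.imwrite('pics/w19c.png',cv2.resize(p[0:210,220:400],None,fx=2.8,fy=2.8,interpolation=cv2.INTER_CUBIC))
E
```

```text
[ 0.5617 -0.3042  0.2148] [ 0.02  -0.     0.039  0.002  0.003 -0.   ] 55.15
neck 2304 [ 0.6081 -0.1726  0.1345] [ 0.6083 -0.1723  0.1327] [0.034  0.0341 0.009 ] 0.13461306059891354
flange 1303 [ 0.6021 -0.1818  0.0804] [ 0.6073 -0.1772  0.0786] [0.0523 0.0573 0.0088] 0.08039870796722265
rear centre [ 0.6147 -0.172 ] 35
jaw centre [ 0.6074 -0.1723] 43
dist 0.05009582688268552 0.048795589749585325 theta vs S -0.01374890784819538 vs rear 0.14607960807331377
```

View pics/w19c.png

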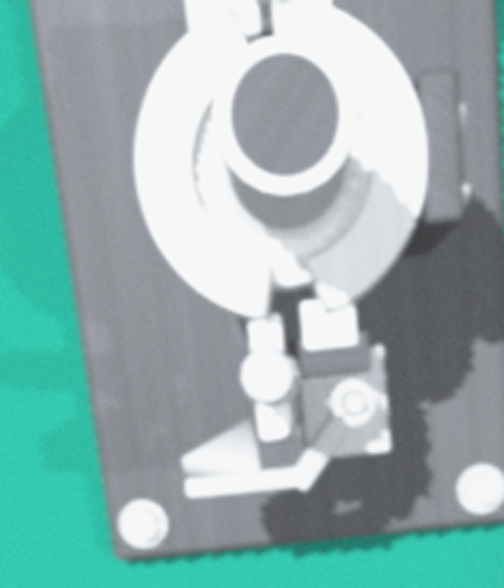

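View pics/map19.png

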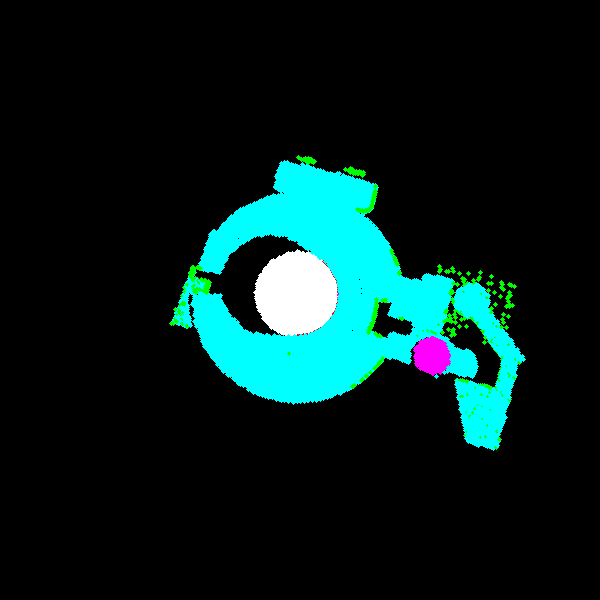

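The pawl is back at its rest position (hook edge at (455,380) on the map, as at the start) with the nose behind it. Jaw θ ≈ -0.01, the neck has not moved, and the arm is clear. Handing in.

```bash
python3 -c "
from h import *
print(get_obs()['t']);print(sign_off())"
```

```text
55.2
the job is handed in; nothing more can be done
None
```

The pipe end is clamped and latched as far as my last checks show, and I handed the job in at 55.2 s of the 72 s allowed. No verdict was reported. The force on the catch is the one open question.

**What I did:** I took the pipe end farthest to the robot's left and set it about 23 mm in front of the seat. I slid it home until it met the rear wall, released it, and swung the front half shut by pushing the handle pin with the closed fingers.

**Last checks (wrist camera and depth):**
- **Pipe end:** its axis is about 1.5 mm from the fitted seat centre, and the neck top is at the right height (0.1346 m). It did not move while the ring was closed.
- **Jaw:** about -0.01 rad by circle fit, good to about ±0.02 rad.
- **Pawl:** back at its rest position, with the nose behind it.
- **Robot:** standing clear, with contact force near zero.
- **Gear and bearing ring:** the arm never came near either. I did not measure their positions again at the end.

**What disagreed:**
- **Catch force:** I measured up to about 16 N at the pin before the pawl gave way, above the stated 6 to 13 N. I stopped twice to look at the catch before going on. After the first slip it slid at 8 to 11 N. The contact force between jaw and catch itself cannot be read, so I have no direct proof that it stayed under 20 N.
- **Rear ring fit:** the circle fitted to the rear half of the ring came out about 8 mm off because its mounting block spoiled the edge. I used the seat and hinge fits instead.

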